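# Hold a glued rivet pressed in the hand lever press

### The arm

A 7-joint arm with a two-finger parallel gripper is mounted at the origin on a cart in front of the work surface, level with it; the furniture and walls round the work are solid. World frame = base frame: x ahead of the robot, y to its left, z up, the work surface at z = 0. Lengths are in mm, angles in rad, forces in N, time in s.
With the tool pointing down it reaches from about 400 to 875 mm from the base axis. Payload 4.4 kg.
Tool frame: the origin (TCP) lies midway between the tips of the shut fingers; the grasp point (between the pads) lies 19 mm behind it; z points along the fingers, y is the line along which they close (so a half turn about z gives the same grasp; the last joint's range is limited). The gripper opens to 85 mm and grips with 20 to 120 N. Pads are 22 mm wide; open, the fingers measure 114 mm over their backs; the gripper's body (76 mm by 85 mm) begins 54 mm behind the grasp point. The pads swing forward as they close: fully open they stand 13 mm farther back than shut.
Start: joints at [-1.397, 0.628, 0.038, 1.517, -0.027, 0.996, -0.02], TCP at [154.355, 631.421, 231.313] pointing down, gripper open.
Joint ranges: [-3.06, 3.06], [-0.37, 2.12], [-1.25, 1.32], [0.18, 2.47], [-1.1, 4.24], [0.23, 1.98], [-2.94, 2.94]. Speed limits (rad/s): [2.57, 2.57, 3.14, 3.14, 3.14, 3.14, 3.14].

### API

Orientations are given as [roll, pitch, yaw] about the fixed x, y, z axes, in that order (R = Rz(yaw) Ry(pitch) Rx(roll)).
In Python, from cell import ctrl gives the robot as it stands.
- The arm moves only by the shell command python3 -m handwheel 'ROWS'. ROWS is JSON, a list of rows, each a list of 3 entries, a list of its own where there are three numbers: the turn, a rotation vector about the tool's x, y, z in degrees, then the shift along the tool's x, y, z in m, then the closure, from 0 (fully open) to 1 (shut). A call has 1 to 5 rows; each row shifts and turns the commanded pose from where the row before left it, along the tool's axes as they then stand; what a row does not reach is not made up. A row lasts 1/12 s, in which the tool goes at most 41.7 mm and 7.16 degrees, less where a joint would pass 70% of its speed; a pose out of reach is approached as far as the arm can. A call is refused whole if a number of a shift passes 0.0417 or a number of a turn 7.16, either way. A call with a gripper value outside its range is refused whole. The fingers move at their own pace and stop on an object; the grip force is fixed at half the most. Time passes only in rows, so rows that do not move let the fingers close. It gives the time, the measured TCP pose, the force, the opening and the grip force at its end, in the units of the state.
- ctrl.read_state(): the state, without advancing time (a new reading comes with each control period).
- ctrl.get_image(name): name is "side" or "top"; returns a dict with "pixels" (384x512x3 uint8, red, green, blue), "fx", "fy", "cx", "cy" (pixels), "k1" (the pictures are not rectified: a ray, as slopes to the right and down, at radius r is drawn at 1 + k1 r^2 times it, then the intrinsics apply), "pose" (4x4, takes a point from camera to world coordinates). Camera axes: x right, y up, looking along -z (the intrinsics and any distortion apply to the point x, -y, -z); pixel columns grow to the right and rows downward; lengths in mm; the calibration is good to about 2 mm. A picture is of the moment at which its call begins. There is no depth.
- ctrl.finish_job(): hands the job in; it is judged then, once.
The state is a dict: "clock": time; "qpos": joint angles; "qd": joint speeds; "tau": joint torques, N m; "eef_pos": TCP position; "tool_rot": TCP orientation; "force": force on the tool from outside, world axes, zero at the start; "torque": the same for the moment, N m; "width": finger opening in mm; "gripper_force": force on a finger pad.
Only numpy, scipy, OpenCV 4.12 (cv2) and the standard library are available. Lean on these libraries where they do the work, as an engineer would, in place of code of your own. Each camera call takes 0.05 s, during which the arm holds its last target. There are 200 camera calls.

### The job

The rivet in the end of the steel knee joint bar that lies in front of the press has just been glued and must be kept pressed while the glue grips. Slide that end of the bar, rivet head up, along the guide and under the keeper plate of the hand lever press until it meets the end stop, so that the rivet lies under the raised ram; then push the lever down until it is about level, which squeezes the sprung foot about half way (4 mm) on the rivet, and finish while still holding the lever there, neither slackened nor down on its stop. Do not push the other things on the bench about.

Things in the scene. Friction and masses are not known exactly. Their poses are not given: they have to be found in the camera images.
- knee_bar: Flat steel knee joint bar, 26x200x12 mm, 0.16 kg; its hinge is locked. Origin: underside of its middle; x across, y along, z up. Riveted half, y 0 to +100 mm: 17 mm wide, z 0 to 4.2 mm, rivet head on top. Joint disc, y -18 to +8: 26 mm across, z 4.6 to 12. Other half, y -100 to -9: 17 mm wide, raised, z 4.6 to 8.8, with a small pad under its end. Balances at y = -3 mm.
- bar_hold (a point): A good place to grip the bar across, from above: middle of its raised half at y = -45 mm, z = 6.7 mm of the bar (17 mm wide, 4.2 mm thick there). When the bar is seated in the press this part overhangs the table freely, 32 mm above the bench.
- rivet_top (a point): Top of the rivet head (dome 10 mm across, 2.5 mm high) on the knee joint bar, at y = +84.5 mm, z = 6.7 mm of the bar: 15.5 mm short of the bar's riveted end.
- press: Grey hand lever press, bolted down, 0.2 m high. Origin: on the bench under the ram axis; z up, +x from ram to column (at the back), y along the guide. The bar is fed towards +y, riveted end first, bar y along press y, on a steel table: top 25 mm above the bench, 62 mm wide, y -111 to +31 mm. The head (46 mm wide) is 80 mm or more above the bench. Lever pivot: x +65, z 150 mm.
- press_mouth (a point): Entry of the guide, on the table top (25 mm above the bench), at press y = -73 mm; axes as those of the press. The flared mouth (30 mm wide, 6 mm high) narrows to two rails 20 mm apart, y = -56 to -14 mm. Over the rails lies the keeper plate, 56 mm wide, underside 10 mm and top 14 mm (screws 17.5) above the table: the bar goes in only endways.
- press_anvil (a point): The point on the table top (25 mm above the bench) on the ram axis, where the rivet must lie; axes as those of the press. The end stop, a block 10 mm high, has its face 15.5 mm further along +y: with the bar against it the rivet lies here and the bar's origin is at press y = -84.5 mm.
- press_lever: The press lever. Origin: its pivot (turns about the press's y axis). Axes as the press's when raised by its return spring; the lever then slopes up 0.40 rad towards its free end, which points to the press's -x. Pushed down it turns up to 0.445 rad to its stop and moves the ram down 65 mm per rad; level at 0.40 rad. On a seated bar the foot meets the rivet at 0.34 rad. Let go, it springs up.
- press_grip (a point): Middle of the lever's round black rubber grip (26 mm thick, 100 mm long), on the lever's axis, 200 mm from the pivot. 228 mm above the bench with the lever raised, 150 mm with it level, 141 mm at its stop (1 mm = 0.005 rad). Pushing the grip down takes about 3 N at first, about 10 N with the lever level on the rivet.
- press_foot (a joint): How far the sprung foot (18 mm round, at the lower end of the ram) is squeezed up into the ram, m: 0 = free, 0.0075 = fully. About 0.004 with the lever level on the rivet; spring 6 N of preload plus 4 N per mm. With the lever raised the foot's face is 54 mm above the bench.
- foot_pad: The sprung foot's pressing pad, 18 mm round, 8 mm high, on the ram axis. Origin: centre of its lower face, which must bear on the rivet.
- hammer: Cobbler's hammer, 100x247x23 mm, lying near the front edge; leave it alone.
- caliper: Vernier caliper, 60x200x10 mm, lying flat; leave it alone.
- rivet_tin: Low round tin, 65 mm across, 27 mm high; leave it alone.
- wedge: Hardwood wedge, 30x85x24 mm; leave it alone.
- coupling: Small tube coupling, 19x42x17 mm; leave it alone.
- pencil: Carpenter's pencil, 12x138x9 mm; leave it alone.
- jar: Small clear jar with a lid, 44x44x54 mm; leave it alone.

How it is judged:
By the outcome, as a careful person would: the job done as asked, in the order asked, and still so for the second after the job is handed in, while the arm keeps its last pose, push and grip.
It also fails if it takes over 69 s, if anything falls off the work surface, if the arm or the gripper's body presses on something with over 40 N, if the wrist force passes 120 N, or if a joint passes its speed limit or range.

## Working session

There is one attempt and no reset: what is moved stays moved. The work goes in short steps, Python scripts to look and compute and a shell command to move; the robot and the scene stay as the last step left them, time stands still between calls to the robot, and variables do not carry over. Pictures are saved under pics/ and viewed, at most 10 in all, crops included, and the job is handed in when it is done.

```bash
ls; mkdir -p pics; python3 - <<'E'
from cell import ctrl
import cv2
print(ctrl.read_state())
for n in("side","top"):
    d=ctrl.get_image(n);cv2.imwrite(f"pics/{n}0.png",d["pixels"][:,:,::-1]);print(n,d["fx"],d["fy"],d["cx"],d["cy"],d["k1"],d["pose"])
E
```

```text
pics
{'clock': 0.0, 'qpos': array([-1.39681769,  0.62937577,  0.03846974,  1.5183823 , -0.02703201,
        0.99631554, -0.02000426]), 'qd': array([-0.00103137,  0.0001006 , -0.00031131, -0.00052509, -0.00028223,
       -0.00049052, -0.00057003]), 'tau': array([ 2.84442995e-04, -5.63417423e+01,  1.22614793e+00, -1.93434674e+01,
        1.10481508e-02,  1.06311188e-02,  1.97582345e-06]), 'eef_pos': array([154.19369942, 630.78498687, 230.36582746]), 'tool_rot': array([-3.13963049e+00,  1.74427956e-05,  2.90176954e+00]), 'force': array([ 0.28505378, -0.733961  , -0.43012837]), 'torque': array([-0.00554896, -0.00607151, -0.01570396]), 'gripper_force': 0.0, 'width': 85.33004312632616}
side 497.40411139016345 497.40411139016345 252.7097482285556 190.37667954431666 0.0398174564860019 [[-9.86403707e-01  6.13664691e-02 -1.52452886e-01  3.01619654e+02]
 [-1.64314016e-01 -3.51692268e-01  9.21582038e-01  9.40275563e+02]
 [ 2.93773428e-03  9.34102085e-01  3.56993928e-01  6.21544512e+02]
 [ 0.00000000e+00  0.00000000e+00  0.00000000e+00  1.00000000e+00]]
top 421.4397938312388 421.4397938312388 257.5242973080738 186.1213710080498 -0.10198786502768316 [[ 8.79100703e-03  9.86133269e-01 -1.65722340e-01  3.41364904e+02]
 [-9.99930395e-01  7.36497319e-03 -9.21752633e-03 -2.44984762e+02]
 [-7.86916878e-03  1.65791836e-01  9.86129374e-01  1.09950846e+03]
 [ 0.00000000e+00  0.00000000e+00  0.00000000e+00  1.00000000e+00]]
```

View pics/side0.png

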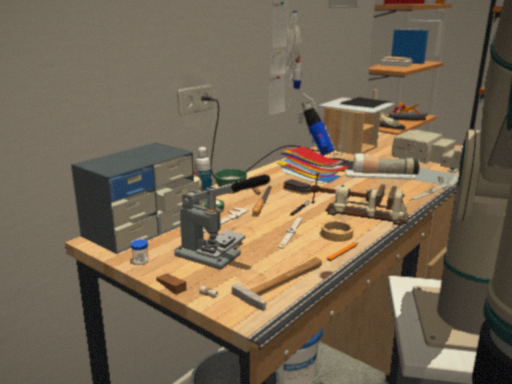

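View pics/top0.png

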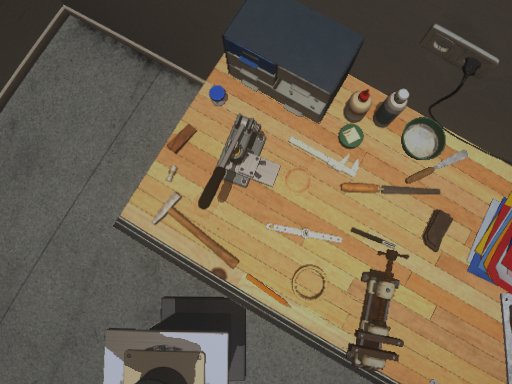

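```bash
python3 - <<'E'
import cv2,numpy as np
t=cv2.imread("pics/top0.png");s=cv2.imread("pics/side0.png")
a=cv2.resize(t[105:250,190:350],None,fx=4.9,fy=4.1,interpolation=cv2.INTER_CUBIC)
a=cv2.resize(t[105:250,190:350],None,fx=4.1,fy=4.1,interpolation=cv2.INTER_CUBIC)
b=cv2.resize(s[165:275,170:310],None,fx=5.4,fy=5.4,interpolation=cv2.INTER_CUBIC)
print(a.shape,b.shape)
cv2.imwrite("pics/topc.png",a);cv2.imwrite("pics/sidec.png",b)
E
```

```text
(594, 656, 3) (594, 756, 3)
```

View pics/topc.png

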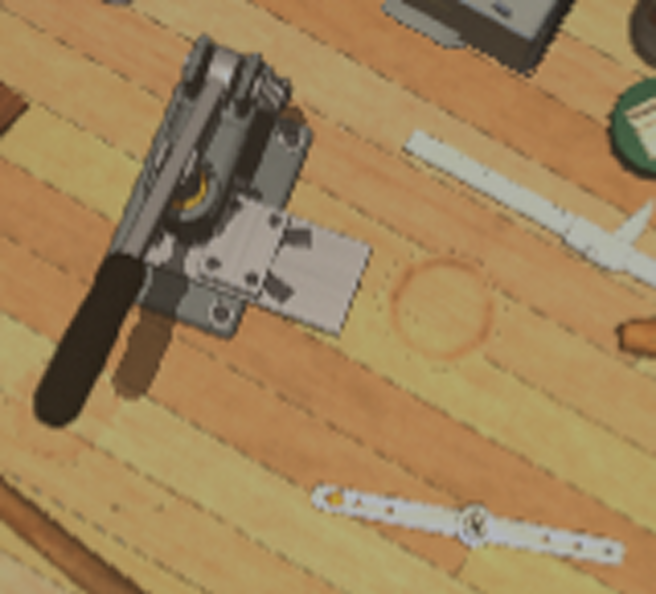

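View pics/sidec.png

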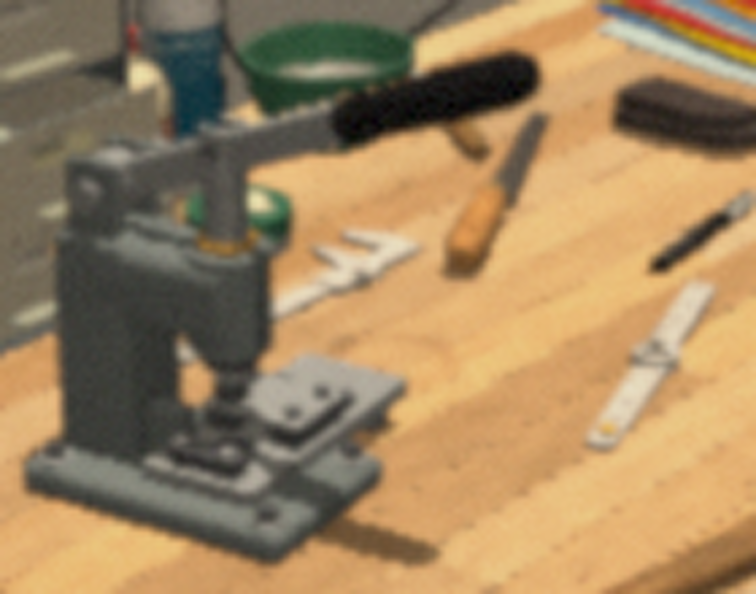

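```bash
cat > h.py <<'E'
import cv2,numpy as np
from cell import ctrl
def K(d): return np.array([[d["fx"],0,d["cx"]],[0,d["fy"],d["cy"]],[0,0,1.]])
def rays(d,px):
    u=cv2.undistortPoints(np.float64(px).reshape(-1,1,2),K(d),np.array([d["k1"],0,0,0.]))[:,0]
    v=np.c_[u[:,0],-u[:,1],-np.ones(len(u))]; P=np.array(d["pose"])
    return P[:3,3],v@P[:3,:3].T
def plane(d,px,z):
    o,v=rays(d,px); return o+v*((z-o[2])/v[:,2])[:,None]
def tri(a,pa,b,pb):
    oa,va=rays(a,pa);ob,vb=rays(b,pb);out=[]
    for x,y in zip(va,vb):
        t=np.linalg.lstsq(np.c_[x,-y],ob-oa,rcond=None)[0]; p=oa+t[0]*x;q=ob+t[1]*y
        out.append(np.r_[(p+q)/2,np.linalg.norm(p-q)])
    return np.array(out)
def proj(d,p):
    P=np.linalg.inv(np.array(d["pose"]));c=np.atleast_2d(p)@P[:3,:3].T+P[:3,3]
    return cv2.projectPoints(c*[1,-1,-1],np.zeros(3),np.zeros(3),K(d),np.array([d["k1"],0,0,0.]))[0][:,0]
def img(n): 
    d=ctrl.get_image(n);d["bgr"]=np.ascontiguousarray(d["pixels"][:,:,::-1]);d["hsv"]=cv2.cvtColor(d["bgr"],cv2.COLOR_BGR2HSV);return d
def comp(mask,seed):
    n,l,s,c=cv2.connectedComponentsWithStats(mask.astype(np.uint8));ys,xs=np.nonzero(l)
    i=np.argmin((xs-seed[0])**2+(ys-seed[1])**2);return l==l[ys[i],xs[i]]
def rect(m):
    ys,xs=np.nonzero(m);r=cv2.minAreaRect(np.float32(np.c_[xs,ys]));return r
def axisends(m):
    ys,xs=np.nonzero(m);p=np.c_[xs,ys].astype(float);c=p.mean(0);w=np.linalg.svd(p-c,full_matrices=False)[2][0]
    t=(p-c)@w;return c,c+w*t.min(),c+w*t.max(),len(p)
E
python3 - <<'E'
from h import *
t=img("top");s=img("side")
for d,seed,n in((t,(290,231),"t"),(s,(290,233),"s")):
    h=d["hsv"];m=(h[...,1]<70)&(h[...,2]>120);m=comp(m,seed);a=axisends(m);d["bar"]=a;print(n,"bar",a)
    seedg={"t":(212,187),"s":(252,183)}[n];m=comp(h[...,2]<50,seedg);a=axisends(m);d["g"]=a;print("grip",a)
def sub(d,p):
    g=cv2.cvtColor(d["bgr"],cv2.COLOR_BGR2GRAY);return cv2.cornerSubPix(g,np.float32(p).reshape(-1,1,2),(3,3),(-1,-1),(3,30,.01))[:,0]
ct=sub(t,[(280.7,165),(272.9,186.2)]);cs=sub(s,[(229.3,230.2),(245.4,235.4)])
print(ct,cs);print("table end",tri(t,ct,s,cs));print(plane(t,ct,25));print(plane(s,cs,25))
print("bar top",plane(t,t["bar"][:3],6));print("side",plane(s,s["bar"][:3],6))
print("grip",tri(t,t["g"][:3],s,[s["g"][0],s["g"][1],s["g"][2]]))
E
```

```text
t bar (array([304.66598361, 232.81147541]), array([265.91490807, 225.44779278]), array([341.23551545, 239.76060966]), 488)
grip (array([212.10268949, 186.34718826]), array([221.7479545 , 166.88396805]), array([201.69325682, 207.35242554]), 409)
s bar (array([291.29032258, 230.55483871]), array([299.89405576, 217.28304712]), array([283.29199808, 242.89274988]), 155)
grip (array([249.84693878, 182.80612245]), array([268.26190417, 178.00442796]), array([231.62393717, 187.55776246]), 294)
[[279.58426 166.42566]
 [271.43524 186.89067]] [[229.7839  229.49127]
 [245.66692 235.70581]]
table end [[ 5.72440535e+02 -2.92296073e+02  2.31646328e+01  4.67215052e+00]
 [ 5.21288410e+02 -2.71088677e+02  1.78870258e+01  1.73662262e-01]]
[[ 574.41785759 -291.97587299   25.        ]
 [ 520.19222247 -270.90891587   25.        ]]
[[ 569.13068461 -287.7881821    25.        ]
 [ 518.61072613 -256.79566554   25.        ]]
bar top [[ 403.55321168 -357.80904237    6.        ]
 [ 421.91370506 -257.42534952    6.        ]
 [ 386.06501879 -452.52837763    6.        ]]
side [[ 402.7820137  -350.01182846    6.        ]
 [ 385.67528392 -447.57249123    6.        ]
 [ 417.01066638 -268.93393595    6.        ]]
grip [[ 4.87511542e+02 -1.40650635e+02  2.21423536e+02  4.27596239e-01]
 [ 4.86215197e+02 -1.64355587e+02  2.35356723e+02  7.97985395e+01]
 [ 4.83935029e+02 -1.11771791e+02  2.14672531e+02  8.11679637e+01]]
```

```bash
python3 -m handwheel '[[[0,0,0],[-0.032,-0.0185,-0.011],0],[[0,0,0],[-0.032,-0.0185,-0.011],0],[[0,0,0],[-0.032,-0.0185,-0.011],0],[[0,0,0],[-0.032,-0.0185,-0.011],0],[[0,0,0],[-0.032,-0.0185,-0.011],0]]'; python3 -m handwheel '[[[0,0,0],[-0.032,-0.0185,-0.011],0],[[0,0,0],[-0.032,-0.0185,-0.011],0],[[0,0,0],[-0.032,-0.0185,-0.011],0],[[0,0,0],[-0.032,-0.0185,-0.011],0],[[0,0,0],[-0.032,-0.0185,-0.011],0]]'
python3 - <<'E'
from h import *
s=ctrl.read_state();print(s["qpos"],s["eef_pos"],s["tool_rot"])
t=img("top")
x0,y0,f=200,130,4
g=cv2.resize(cv2.cvtColor(t["bgr"],cv2.COLOR_BGR2GRAY)[y0:215,x0:300],None,fx=f,fy=f,interpolation=cv2.INTER_CUBIC)
L=cv2.createLineSegmentDetector().detect(g)[0][:,0]
for l in L:
    p=(l.reshape(2,2)+.5)/f-.5+[x0,y0]
    w=plane(t,p,25);d=w[1]-w[0];n=np.hypot(*d[:2])
    if n>22: print(np.round(p.ravel(),1),np.round(w[:,:2].ravel(),1),"len",round(n,1),"ang",round(np.degrees(np.arctan2(d[1],d[0]))%180,1))
E
```

```text
clock: 0.62
eef_pos: [288.7, 502.1, 286.7]
tool_rot: [-3.141, -0.0, 2.902]
force: [0.5, 0.7, -0.7]
width: 85.5
gripper_force: 0.0
clock: 1.03
eef_pos: [422.2, 374.1, 341.9]
tool_rot: [3.142, -0.0, 2.902]
force: [0.1, 0.8, 0.8]
width: 85.4
gripper_force: 0.0
[-0.83293934  0.39829971  0.08599851  1.60697192 -0.03680766  1.13795884
  0.59276903] [422.23879381 374.10693349 341.87361974] [ 3.14159084e+00 -1.08809075e-04  2.90176204e+00]
[221.5 179.  215.6 192.4] [ 539.9 -141.2  504.7 -126.7] len 38.0 ang 157.5
[215.6 192.5 207.9 207.1] [ 504.3 -126.8  466.2 -107.9] len 42.5 ang 153.6
[199.5 196.9 209.9 177.3] [ 492.5  -85.2  544.3 -110.8] len 57.7 ang 153.8
[225.6 171.3 221.7 179. ] [ 560.5 -151.6  539.9 -141.9] len 22.7 ang 154.8
[252.1 178.2 268.8 184.3] [ 542.7 -220.7  526.9 -264. ] len 46.1 ang 69.9
[223.1 167.  242.  129.5] [ 571.7 -144.6  674.  -192.3] len 112.8 ang 154.9
[219.8 155.3 223.6 146. ] [ 603.2 -135.2  628.3 -144.6] len 26.7 ang 159.6
[256.9 133.9 250.6 150. ] [ 661.9 -232.1  618.  -215.9] len 46.7 ang 159.8
[257.8 154.7 261.5 145.6] [ 605.5 -234.8  630.1 -244.5] len 26.4 ang 158.5
[244.  151.  247.6 141.7] [ 615.2 -198.7  640.4 -207.8] len 26.8 ang 160.1
[223.9 156.7 220.1 164.8] [ 599.5 -146.2  577.8 -136.6] len 23.7 ang 156.1
```

```bash
cat >> h.py <<'E'
def edge(d,a,b,w=4,n=25):
    "sub-pixel line along a-b: strongest gradient across, robust fit -> two points"
    g=cv2.cvtColor(d["bgr"],cv2.COLOR_BGR2GRAY).astype(np.float32);a,b=np.float64(a),np.float64(b)
    u=(b-a)/np.linalg.norm(b-a);nn=np.array([-u[1],u[0]]);k=np.arange(-w,w+.01,.25)
    P=a+(b-a)*np.linspace(.1,.9,n)[:,None];q=P[:,None]+k[None,:,None]*nn
    v=cv2.GaussianBlur(cv2.remap(g,np.float32(q[...,0]),np.float32(q[...,1]),cv2.INTER_LINEAR),(5,1),0)
    gr=np.abs(np.gradient(v,axis=1));pts=P+k[gr.argmax(1)][:,None]*nn
    x,y,px,py=cv2.fitLine(np.float32(pts),cv2.DIST_HUBER,0,.3,.01).ravel()
    c=np.array([px,py]);e=np.array([x,y]);return np.array([c+e*((a-c)@e),c+e*((b-c)@e)])
def xing(l,m):
    h=lambda p:np.cross(np.r_[p[0],1],np.r_[p[1],1]);z=np.cross(h(l),h(m));return z[:2]/z[2]
E
python3 - <<'E'
from h import *
ang=lambda w:np.degrees(np.arctan2(*(w[1]-w[0])[1::-1]))%180
t=img("top");s=img("side")
F=edge(t,(255.5,179.7),(271,185.4));E=edge(t,(273.5,184),(280,167));C=edge(t,(264,159.2),(279,164.6))
for n,l in(("front",F),("end",E),("col",C)): w=plane(t,l,25);print(n,l.round(1).tolist(),w[:,:2].round(1).tolist(),ang(w).round(1))
fc,cc=xing(F,E),xing(C,E);w=plane(t,[fc,cc],25);print("corners",fc,cc,w.round(1),np.linalg.norm(w[0]-w[1]))
E2=edge(s,(231,231),(244,235.1));F2=edge(s,(243,237),(228,249.5));
print("side end",E2,"front",F2, plane(s,[xing(E2,F2)],25), tri(t,[fc],s,[xing(E2,F2)]))
bt=[axisends(comp((d["hsv"][...,1]<70)&(d["hsv"][...,2]>120),q)) for d,q in((t,(290,231)),(s,(290,233)))]
r=tri(t,[bt[0][1],bt[0][2]],s,[bt[1][2],bt[1][1]]);print("bar tri",r.round(1),r[:2,:3].mean(0))
E
```

```text
front [[255.6, 179.5], [270.8, 185.9]] [[539.4, -229.8], [522.7, -269.2]] 67.0
end [[272.6, 183.7], [279.0, 166.6]] [[528.7, -273.9], [573.8, -290.6]] 159.7
col [[263.8, 159.8], [279.1, 164.4]] [[591.9, -250.8], [579.9, -290.6]] 73.2
corners [271.60315798 186.28459076] [279.8109852 164.6004641] [[ 521.8 -271.3   25. ]
 [ 579.3 -292.6   25. ]] 61.30087412521177
side end [[233.3555965  228.92389495]
 [241.07273876 237.6799418 ]] front [[243.16323639 237.33966944]
 [226.09742813 245.54103454]] [[ 527.04507697 -240.31690863   25.        ]] [[ 528.74094414 -271.30534999    8.88268903    8.43178816]]
bar tri [[ 4.193e+02 -2.575e+02  1.080e+01  4.600e+00]
 [ 3.861e+02 -4.530e+02  3.700e+00  1.000e-01]] [ 402.70107598 -355.24108057    7.23064218]
```

```bash
python3 -m handwheel '[[[0,0,7],[0.012,-0.039,0],0],[[0,0,7],[0.012,-0.039,0],0],[[0,0,7],[0.012,-0.039,0],0],[[0,0,7],[0.012,-0.039,0],0],[[0,0,7],[0.012,-0.039,0],0]]'
```

```text
clock: 1.6
eef_pos: [277.5, 231.8, 340.6]
tool_rot: [-3.14, -0.0, 2.285]
force: [-1.6, 0.7, -0.0]
width: 85.6
gripper_force: 0.0
```

```bash
cat >> h.py <<'E'
def need(target,yaw_deg):
    "shift in tool axes (m) and turn (deg) still to go; yaw_deg = tool yaw wanted, tool down"
    s=ctrl.read_state();y=s["tool_rot"][2];a=np.radians(yaw_deg)
    d=np.asarray(target)-s["eef_pos"];R=np.array([[np.cos(a),np.sin(a),0],[np.sin(a),-np.cos(a),0],[0,0,-1.]])
    print("clock",round(s["clock"],2),"pos",s["eef_pos"].round(1),"yaw",np.degrees(y).round(2),"F",s["force"].round(1),"w",round(s["width"],1),"gf",round(s["gripper_force"],1))
    print("shift after turn (mm, tool axes):",(R.T@d).round(1),"turn z:",round(-((yaw_deg-np.degrees(y)+180)%360-180),2))
E
python3 -m handwheel '[[[0,0,7],[0,0,0],0],[[0,0,7],[0,0,0],0],[[0,0,7],[0,0,0],0],[[0,0,7],[0,0,0],0],[[0,0,7],[0,0,0],0]]' >/dev/null; python3 -m handwheel '[[[0,0,7],[0,0,0],0],[[0,0,7],[0,0,0],0],[[0,0,2.3],[0,0,0],0],[[0,0,0],[-0.028,0.028,0],0],[[0,0,0],[-0.028,0.028,0],0]]'
python3 -m handwheel '[[[0,0,0],[-0.028,0.028,0],0],[[0,0,0],[-0.028,0.028,0],0],[[0,0,0],[-0.028,0.028,0],0],[[0,0,0],[-0.028,0.028,0],0],[[0,0,0],[-0.028,0.028,0],0]]'
python3 -m handwheel '[[[0,0,0],[-0.04,0.003,0],0],[[0,0,0],[-0.04,0.003,0],0],[[0,0,0],[-0.04,0.003,0],0],[[0,0,0],[-0.04,0.003,0],0],[[0,0,0],[-0.04,0.003,0],0]]'
python3 -m handwheel '[[[0,0,0],[-0.04,0.003,0],0.5],[[0,0,0],[-0.04,0.003,0],0.5],[[0,0,0],[-0.04,0.003,0],0.5],[[0,0,0],[-0.04,0.003,0],0.5],[[0,0,0],[0,0,0],0.5]]'
python3 -c "
from h import *
need([396,-399,100],79.6);print(ctrl.read_state()['qpos'])"
```

```text
clock: 2.43
eef_pos: [324.0, 169.9, 341.1]
tool_rot: [-3.141, -0.0, 1.404]
force: [1.7, 0.3, -0.7]
width: 85.2
gripper_force: 0.0
clock: 2.85
eef_pos: [438.8, 5.9, 341.1]
tool_rot: [-3.141, -0.001, 1.398]
force: [2.1, 0.5, 0.2]
width: 85.6
gripper_force: 0.0
clock: 3.27
eef_pos: [418.2, -193.7, 340.9]
tool_rot: [-3.141, -0.001, 1.398]
force: [0.9, 0.1, 1.1]
width: 85.7
gripper_force: 0.0
clock: 3.68
eef_pos: [399.6, -360.7, 341.1]
tool_rot: [-3.141, 0.007, 1.387]
force: [-0.2, -0.3, 1.2]
width: 42.7
gripper_force: 0.0
clock 3.68 pos [ 399.6 -360.7  341.1] yaw 79.46 F [-0.2 -0.3  1.2] w 42.7 gf 0.0
shift after turn (mm, tool axes): [-38.3   3.4 241.1] turn z: -0.14
[ 0.23964602  0.41014089  0.64618574  1.68802688 -0.26258582  1.12931116
  0.77426265]
```

```bash
python3 -m handwheel '[[[0,0,0],[-0.038,0.003,0],0.5],[[0,0,0],[0,0,0.04],0.5],[[0,0,0],[0,0,0.04],0.5],[[0,0,0],[0,0,0.04],0.5],[[0,0,0],[0,0,0.04],0.5]]'; python3 -m handwheel '[[[0,0,0],[0,0,0.04],0.5],[[0,0,0],[0,0,0.04],0.5],[[0,0,0],[0,0,0.04],0.5],[[0,0,0],[0,0,0.0],0.5]]'
python3 - <<'E'
from h import *
need([396,-399,4],79.6);print(ctrl.read_state()['qpos'])
t=img("top");s=img("side")
a=cv2.resize(t["bgr"][140:270,220:360],None,fx=4,fy=4,interpolation=cv2.INTER_CUBIC)
b=cv2.resize(s["bgr"][150:260,270:340],None,fx=4.7,fy=4.7,interpolation=cv2.INTER_CUBIC);b=cv2.copyMakeBorder(b,0,max(0,a.shape[0]-b.shape[0]),0,0,0)[:a.shape[0]]
cv2.imwrite("pics/c1.png",a if b.shape[1]+a.shape[1]>800 and 0 else np.hstack([a,b])[:,:800])
E
```

```text
clock: 4.1
eef_pos: [399.5, -389.4, 179.3]
tool_rot: [3.141, -0.001, 1.397]
force: [0.2, 0.0, 0.1]
width: 42.8
gripper_force: 0.0
clock: 4.43
eef_pos: [395.8, -384.9, 53.9]
tool_rot: [-3.13, -0.009, 1.397]
force: [-1.2, 1.6, -0.2]
width: 42.6
gripper_force: 0.0
clock 4.43 pos [ 395.8 -384.9   53.9] yaw 80.06 F [-1.2  1.6 -0.2] w 42.6 gf 0.0
shift after turn (mm, tool axes): [-13.8   2.7  49.9] turn z: 0.46
[ 0.47339986  0.79442482  0.39281585  1.92230144 -0.55352875  0.54912319
  1.07195746]
```

View pics/c1.png

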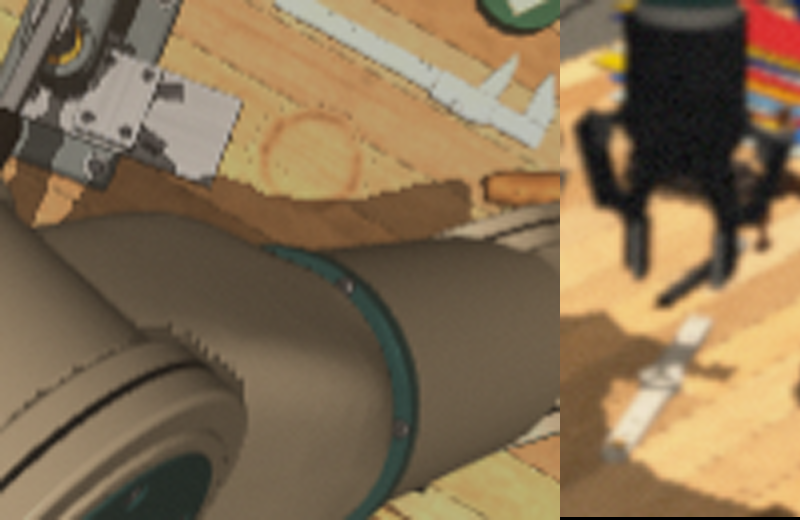

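```bash
python3 -m handwheel '[[[0,0,0.4],[-0.014,0.0025,0.01],0.5],[[0,0,0],[0,0,0.015],0.5],[[0,0,0],[0,0,0],0.5],[[0,0,0],[0,0,0],0.5],[[0,0,0],[0,0,0],0.5]]'
python3 - <<'E'
from h import *
s=img("side");need([396,-399,3],79.6)
m=comp((s["hsv"][...,1]<70)&(s["hsv"][...,2]>110),(288,238));a=axisends(m);print(a,plane(s,a[1:3],6).round(1))
R=ctrl.read_state()["eef_pos"];print("tcp px",proj(s,R),"hold px",proj(s,[396,-399,7]))
cv2.imwrite("pics/c2.png",cv2.resize(s["bgr"][190:260,265:335],None,fx=7,fy=7,interpolation=cv2.INTER_CUBIC))
E
```

```text
clock: 4.95
eef_pos: [399.8, -405.7, 38.6]
tool_rot: [3.139, 0.001, 1.389]
force: [0.7, 0.6, 0.3]
width: 42.5
gripper_force: 0.0
clock 5.0 pos [ 399.7 -405.7   38.4] yaw 79.61 F [ 0.5  0.2 -0.7] w 42.7 gf 0.0
shift after turn (mm, tool axes): [ 5.9 -4.9 35.4] turn z: 0.01
(array([291.19354839, 230.56129032]), array([299.8503556 , 217.25222048]), array([283.20980794, 242.83557997]), 155) [[ 385.8 -447.8    6. ]
 [ 417.3 -269.2    6. ]]
tcp px [[294.41783708 212.59754641]] hold px [[295.13643071 223.34015084]]
```

View pics/c2.png

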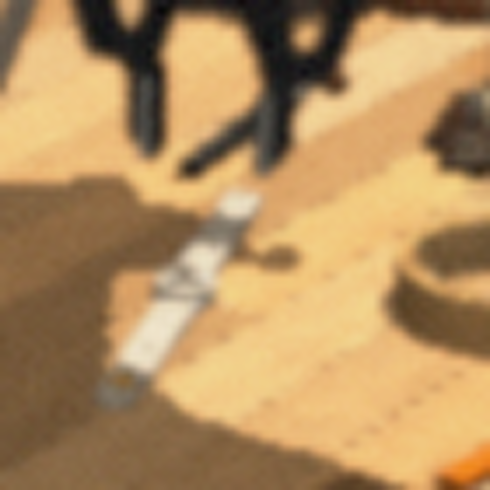

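```bash
python3 -m handwheel '[[[0,0,0],[0.005,-0.005,0.012],0.5],[[0,0,0],[0,0,0.012],0.5],[[0,0,0],[0,0,0.004],0.5],[[0,0,0],[0,0,0],0.5],[[0,0,0],[0,0,0],0.5]]'
python3 -c "
from h import *
need([395.5,-400,3],79.6)"
```

```text
clock: 5.42
eef_pos: [394.6, -399.8, 8.3]
tool_rot: [-3.141, 0.0, 1.388]
force: [-0.4, -0.5, 0.2]
width: 42.4
gripper_force: 0.0
clock 5.42 pos [ 394.6 -399.8    8.3] yaw 79.55 F [-0.4 -0.5  0.2] w 42.4 gf 0.0
shift after turn (mm, tool axes): [-0.1  0.9  5.3] turn z: -0.05
```

```bash
python3 -m handwheel '[[[0,0,0],[0,0.001,0.0055],0.5],[[0,0,0],[0,0,0],0.5],[[0,0,0],[0,0,0],0.7],[[0,0,0],[0,0,0],0.75],[[0,0,0],[0,0,0],0.75]]';python3 -m handwheel '[[[0,0,0],[0,0,0],1],[[0,0,0],[0,0,0],1],[[0,0,0],[0,0,0],1],[[0,0,0],[0,0,0],1],[[0,0,0],[0,0,0],1]]'
```

```text
clock: 5.83
eef_pos: [395.6, -399.8, 2.9]
tool_rot: [3.141, 0.0, 1.389]
force: [-0.2, 0.6, -0.1]
width: 21.4
gripper_force: 0.0
clock: 6.25
eef_pos: [395.6, -399.8, 3.2]
tool_rot: [3.141, 0.0, 1.388]
force: [-0.3, 0.5, 5.9]
width: 14.5
gripper_force: 58.8
```

```bash
python3 -m handwheel '[[[0,0,0],[0,0,-0.005],1],[[0,0,0],[0,0,-0.01],1],[[0,0,0],[0,0,-0.02],1],[[0,0,0],[0,0,-0.025],1],[[0,0,0],[0,0,0],1]]'
python3 -m handwheel '[[[0,0,0],[0,0,0],1],[[0,0,0],[0,0,0],1]]'
python3 - <<'E'
from h import *
s=img("side")
cv2.imwrite("pics/c3.png",cv2.resize(s["bgr"][180:260,255:335],None,fx=7,fy=7,interpolation=cv2.INTER_CUBIC))
E
```

```text
clock: 6.67
eef_pos: [397.0, -401.9, 66.8]
tool_rot: [3.137, 0.004, 1.388]
force: [0.8, -0.8, -1.3]
width: 14.1
gripper_force: 58.8
clock: 6.83
eef_pos: [395.5, -399.1, 62.6]
tool_rot: [-3.141, -0.001, 1.389]
force: [0.7, -0.3, -1.2]
width: 14.4
gripper_force: 58.8
```

View pics/c3.png

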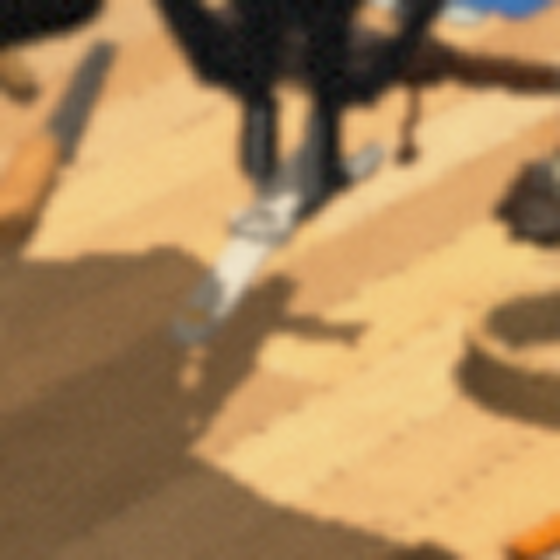

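```bash
python3 - <<'E'
from h import *
s=img("side");p=ctrl.read_state()["eef_pos"]
a=np.radians(79.6);by=np.array([np.cos(a),np.sin(a),0])
for dz in(-10,-5,0,5): print(dz,proj(s,[p+by*145+[0,0,1.2+dz],p-by*55+[0,0,5.8-dz*55/145],p+by*35+[0,0,9]]).round(1).tolist())
h=s["hsv"];m=(h[...,1]<75)&(h[...,2]>85);ys,xs=np.nonzero(m[195:240,272:318]);
c=comp(m,(287,220));print(axisends(c))
for r in range(197,234): print("".join("#" if c[r,x] else("+" if m[r,x] else ".") for x in range(272,318)))
E
```

```text
-10 [[281.6, 229.0], [301.0, 196.6], [293.0, 207.8]]
-5 [[281.7, 227.3], [301.0, 197.2], [293.0, 207.8]]
0 [[281.7, 225.6], [301.0, 197.8], [293.0, 207.8]]
5 [[281.8, 223.9], [301.0, 198.4], [293.0, 207.8]]
(array([291.54901961, 212.76470588]), array([300.70974141, 198.06553385]), array([284.50461842, 224.06805808]), 153)
...........................#..................
...........................#..................
...........................#..................
...........................#..................
..........................##.......++.........
.........................##.......+++.........
........................###.....+++++.........
.......................####.....++++..........
...................#..#####......+............
....................#######...................
....................########..................
....................#######...................
...................########...................
..................########....................
.................########.....................
................#########.....................
................########
[... 262 characters left out ...]
.........######...........................
............#######...........................
............######............................
...........#######............................
...........######.............................
.............###..............................
..............#...............................
..............................................
........+++++.................................
.........+++..................................
..............................................
..............................................
..............................................
..............................................
..............................................
```

```bash
python3 - <<'E'
from h import *
need([509.6,-393.8,110],69.9)
t=img("top");h=t["hsv"]
m=comp((h[...,0]<20)&(h[...,1]>130)&(h[...,2]>60),(350,188)); 
print("file handle approx",plane(t,[(340,187),(380,189)],12).round(1))
print("caliper",plane(t,[(290,140),(330,160),(358,170),(345,176)],5).round(1))
s=img("side");p=ctrl.read_state()["eef_pos"];print(proj(s,p), p)
print(rect(comp((s["hsv"][...,1]<75)&(s["hsv"][...,2]>85),(287,220))))
E
python3 -m handwheel '[[[0,0,2],[0,0,-0.02],1],[[0,0,2],[0,0,-0.015],1],[[0,0,2],[0,0,-0.01],1],[[0,0,2],[0,0,-0.005],1],[[0,0,1.7],[0,0,0],1]]'
python3 -m handwheel '[[[0,0,0],[0.007,0.018,0],1],[[0,0,0],[0.007,0.018,0],1],[[0,0,0],[0.007,0.018,0],1],[[0,0,0],[0.007,0.018,0],1],[[0,0,0],[0.007,0.018,0],1]]'
python3 -c "
from h import *
need([509.6,-393.8,110],69.9)"
```

```text
clock 6.93 pos [ 395.  -398.9   61.9] yaw 79.57 F [ 0.2 -0.5 -1.4] w 13.8 gf 58.8
shift after turn (mm, tool axes): [ 44.1 105.8 -48.1] turn z: 9.67
file handle approx [[ 523.4 -451.1   12. ]
 [ 518.9 -557.1   12. ]]
caliper [[ 651.6 -320.9    5. ]
 [ 597.4 -427.4    5. ]
 [ 570.8 -501.8    5. ]
 [ 554.2 -466.5    5. ]]
[[296.12167245 206.19714895]] [ 394.95523501 -399.10188355   61.83253609]
((291.10003662109375, 213.800048828125), (8.049844741821289, 35.329872131347656), 26.56505012512207)
clock: 7.45
eef_pos: [395.7, -400.1, 113.3]
tool_rot: [3.141, 0.001, 1.217]
force: [-0.0, 0.3, -2.3]
width: 14.3
gripper_force: 58.9
clock: 7.87
eef_pos: [492.4, -397.1, 111.5]
tool_rot: [-3.14, -0.001, 1.219]
force: [-0.1, -0.2, -2.2]
width: 14.2
gripper_force: 58.9
clock 7.87 pos [ 492.4 -397.1  111.5] yaw 69.84 F [-0.1 -0.2 -2.2] w 14.2 gf 58.9
shift after turn (mm, tool axes): [ 9.  15.   1.5] turn z: -0.06
```

```bash
python3 -m handwheel '[[[0,0,0],[0.009,0.015,0.02],1],[[0,0,0],[0,0,0.02],1],[[0,0,0],[0,0,0.01],1],[[0,0,0],[0,0,0],1],[[0,0,0],[0,0,0],1]]'
python3 - <<'E'
from h import *
need([509.6,-393.8,40],69.9)
t=img("top");s=img("side");p=ctrl.read_state()["eef_pos"];a=np.radians(69.9);by=np.array([np.cos(a),np.sin(a),0])
pts=[p+by*145+[0,0,1.2],p+by*129.5+[0,0,3.6],p+by*45+[0,0,9],p-by*55+[0,0,5.8]]
print(proj(t,pts).round(1).tolist(),proj(s,pts).round(1).tolist())
A=cv2.resize(t["bgr"][130:250,220:320],None,fx=4.5,fy=4.5,interpolation=cv2.INTER_CUBIC)
B=cv2.resize(s["bgr"][165:265,195:272],None,fx=5.4,fy=5.4,interpolation=cv2.INTER_CUBIC)[:540,:350]
A=A[:540,:450];B=cv2.copyMakeBorder(B,0,540-B.shape[0],0,350-B.shape[1],0);cv2.imwrite("pics/c4.png",np.hstack([A,B]))
E
```

```text
clock: 8.28
eef_pos: [507.6, -394.7, 61.9]
tool_rot: [-3.139, 0.0, 1.218]
force: [-0.3, -0.5, -1.6]
width: 14.1
gripper_force: 58.9
clock 8.28 pos [ 507.6 -394.7   61.9] yaw 69.77 F [-0.3 -0.5 -1.6] w 14.1 gf 58.9
shift after turn (mm, tool axes): [ 1.5  1.6 21.9] turn z: -0.13
[[267.3, 169.2], [273.2, 171.1], [305.2, 182.4], [343.1, 196.6]] [[231.3, 220.9], [234.3, 218.0], [249.7, 205.8], [266.2, 195.7]]
```

View pics/c4.png

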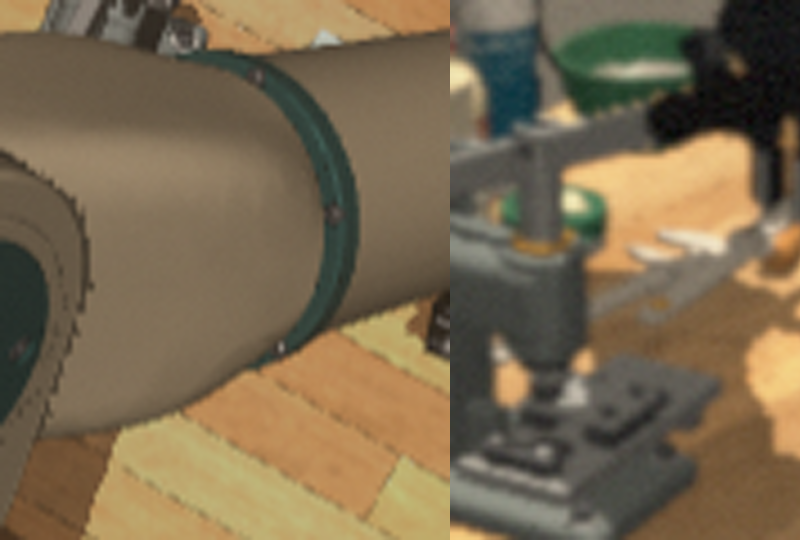

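```bash
python3 -m handwheel '[[[0,0,-0.1],[0.001,0.001,0.012],1],[[0,0,0],[0,0,0.012],1],[[0,0,0],[0,0,0.003],1],[[0,0,0],[0,0,0],1],[[0,0,0],[0,0,0],1]]'
for i in 1 2; do python3 -c "
from h import *
s=ctrl.read_state();print(s['eef_pos'].round(2),s['force'].round(2),s['torque'].round(3))"; python3 -m handwheel '[[[0,0,0],[0,0,0.001],1],[[0,0,0],[0,0,0],1],[[0,0,0],[0,0,0],1]]' >/dev/null; done;  python3 - <<'E'
from h import *
s=ctrl.read_state();print(s['eef_pos'].round(2),s['force'].round(2),s['torque'].round(3))
S=img("side");p=s["eef_pos"];a=np.radians(69.9);by=np.array([np.cos(a),np.sin(a),0])
pts=[p+by*145+[0,0,1.2],p+by*129.5+[0,0,3.6],p+by*45+[0,0,9],p-by*55+[0,0,5.8]]
print(proj(S,pts).round(1).tolist())
B=S["bgr"][195:265,195:275];cv2.imwrite("pics/c5.png",cv2.resize(B,None,fx=8,fy=8,interpolation=cv2.INTER_CUBIC))
E
```

```text
clock: 8.8
eef_pos: [510.2, -393.8, 35.3]
tool_rot: [-3.141, -0.0, 1.221]
force: [0.0, -0.5, -1.2]
width: 14.2
gripper_force: 58.9
[ 510.19 -393.79   35.3 ] [ 0.05 -0.49 -1.24] [-0.029  0.018 -0.01 ]
[ 510.67 -394.11   35.1 ] [ 0.19  0.18 -2.24] [-0.049  0.033 -0.008]
[ 510.55 -393.92   33.85] [-0.27  0.08 -2.41] [-0.124  0.045 -0.031]
[[230.6, 231.1], [233.6, 228.1], [249.0, 215.5], [265.4, 205.0]]
```

View pics/c5.png

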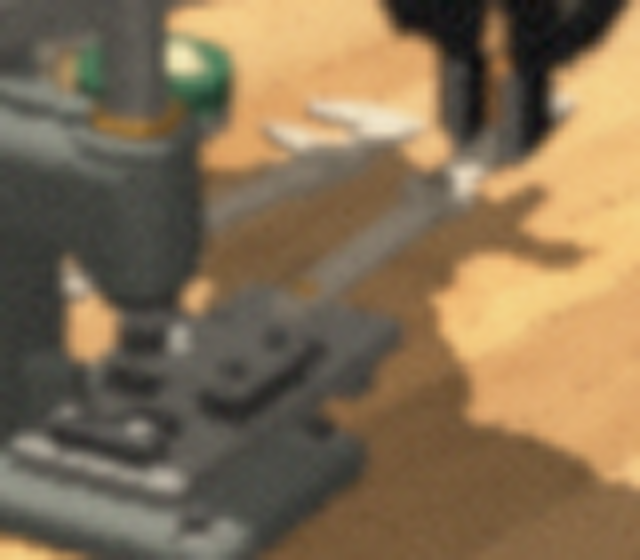

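```bash
python3 - <<'E'
from h import *
S=img("side");s=ctrl.read_state();p=s["eef_pos"];print(p.round(2))
a=np.radians(69.9);y=np.array([np.cos(a),np.sin(a),0]);x=np.array([y[1],-y[0],0])
print("pred table corners px",proj(S,[[521.8,-271.3,25],[579.3,-292.6,25]]).round(1).tolist())
print("tcp px",proj(S,p).round(1))
z0=p[2]-3.1
h=S["hsv"];sat=h[...,1]
for r in range(216,240): print(r," ".join("%3d"%v for v in sat[r,222:256]))
L=edge(S,(243.5,237),(226,249));print("front edge",L.round(1).tolist())
w=plane(S,L,25);print(w.round(1),"press-x of front edge rel tcp",((w-p)@x).round(1),"angle",np.degrees(np.arctan2(*(w[0]-w[1])[1::-1])).round(1))
E
```

```text
[ 510.56 -393.94   33.86]
pred table corners px [[245.5, 233.3], [226.6, 228.5]]
tcp px [[256.6 213. ]]
216 131 133 128 127 123 102  82  70  54  54  49  53  53  50  55  56  63  72  89 108 121 115 125 118 103 109 104  99  68  51  44  44  53  64
217 120 116 110 105  96  82  70  56  50  54  53  52  58  59  64  78  88 102 114 118 123 116 120  94  69  63  72  63  60  50  51  53  70  98
218 109  99  90  80  62  58  51  51  52  57  55  56  71  83  98 100 118 120 117 131 124 129 116  75  54  49  58  59  56  53  53  62  90 118
219  82  74  62  56  55  52  53  55  70  76  72  85 100 111 124 122 125 123 119 125 124 120 112  72  52  51  51  50  52  52  51  58  96 119
220  63  55  54  54  53  61  69  84 102 102 113 110 116 124 121 125 121 125 129 123 115 106  98  64  52  55  50  46  52  51  59  67  96 119
221  52  51  60  62  75  84  98 106 123 121 123 124 119 126 130 120 125 124 129 116 103  81  67  57  47  49  44  55  63  68  72  90 111 123
222  59  59  74  87  99 115 118 119 122 120 130 127 129 130 134 129 120 122 119  98  81  64  52  49  52  54  51  66  85  95 109 119 121 128
223  70  84 105 
[... 1813 characters left out ...]
21  28  23  33  30  22  30  19  28  25  25  30  30  29  27  29  36  26  29  28  34  51 105 131 138 131 133 129 124 120 120 124 122
237  28  29  31  28  31  24  31  20  21  21  27  26  32  27  33  26  27  29  31  27  33  33  62 107 127 132 135 130 130 128 122 120 120 120
238  31  21  27  30  31  32  22  23  26  24  24  26  31  28  28  31  19  33  17  25  34  62  88 122 128 131 133 132 132 133 128 123 122 123
239  31  30  28  26  29  34  29  31  26  20  33  17  31  31  26  33  25  32  32  37  65 104 116 135 135 132 136 130 136 136 133 126 125 126
front edge [[244.3, 239.9], [225.0, 245.4]]
[[ 517.6 -231.2   25. ]
 [ 561.6 -191.7   25. ]] press-x of front edge rel tcp [-49.3 -21.6] angle -138.1
```

```bash
python3 - <<'E'
from h import *
S=img("side");p=ctrl.read_state()["eef_pos"]
for ang in(66,68,69.9,72,74):
    a=np.radians(ang);y=np.array([np.cos(a),np.sin(a),0])
    for dz in(-4,0,4):
        q=proj(S,[p+y*60+[0,0,1],p+y*130+[0,0,1+dz]]);d=q[0]-q[1];print(ang,dz,"slope",(d[0]/-d[1]).round(3),end=" | ")
    print()
h=S["hsv"][...,1].astype(float);M=[]
for r in range(221,230):
    row=h[r];i=np.where(row[230:256]<88)[0]+230; i=i[(i>231)]
    g=np.split(i,np.where(np.diff(i)>1)[0]+1);g=max(g,key=len);l,rr=g[0],g[-1]
    L=l-(88-row[l])/(row[l-1]-row[l]);R=rr+(88-row[rr])/(row[rr+1]-row[rr]);M.append((r,L,R))
M=np.array(M);print(M.round(1).tolist());print(np.polyfit(M[:,0],M[:,1],1)[0],np.polyfit(M[:,0],M[:,2],1)[0])
a=np.radians(69.9);y=np.array([np.cos(a),np.sin(a),0]);x=np.array([y[1],-y[0],0])
print("pred L edge",proj(S,[p+y*k+x*8.5+[0,0,1] for k in(60,100,130)]).round(1).tolist(),"pred R",proj(S,[p+y*k-x*8.5+[0,0,-3.1] for k in(60,100,130)]).round(1).tolist())
E
```

```text
66 -4 slope 1.427 | 66 0 slope 1.645 | 66 4 slope 1.941 | 
68 -4 slope 1.324 | 68 0 slope 1.521 | 68 4 slope 1.788 | 
69.9 -4 slope 1.229 | 69.9 0 slope 1.408 | 69.9 4 slope 1.649 | 
72 -4 slope 1.127 | 72 0 slope 1.288 | 72 4 slope 1.503 | 
74 -4 slope 1.033 | 74 0 slope 1.178 | 74 4 slope 1.371 | 
[[221.0, 242.8, 253.1], [222.0, 241.7, 250.5], [223.0, 240.4, 249.0], [224.0, 238.8, 247.0], [225.0, 237.7, 245.9], [226.0, 236.2, 244.5], [227.0, 234.8, 243.1], [228.0, 233.5, 241.8], [229.0, 233.1, 240.3]]
-1.284486515899578 -1.5193523909041295
pred L edge [[243.8, 219.3], [236.5, 224.4], [230.9, 228.4]] pred R [[248.9, 221.9], [241.8, 227.1], [236.2, 231.1]]
```

```bash
python3 -m handwheel '[[[0,0,0],[0,-0.001,0.002],1],[[0,0,0],[0,0,0.002],1],[[0,0,0],[0,0,0],1],[[0,0,0],[0,0,0],1],[[0,0,0],[0,0,0],1]]'>/dev/null
cat > st.py <<'E'
from h import *
s=ctrl.read_state();d=s['eef_pos']-[588.7,-177.8,0];a=np.radians(69.9);c,n=np.cos(a),np.sin(a)
R=np.array([[n,-c,0],[c,n,0],[0,0,1]])
print("t",round(s['clock'],2),"press xyz",(R@d).round(2),"Fpress",(R@s['force']).round(2),"Tpress",(R@s['torque']).round(3),"yaw",np.degrees(s['tool_rot'][2]).round(2),"w",round(s["width"],1))
E
python3 st.py; for i in 1; do python3 -m handwheel '[[[0,0,0],[0,0,0.001],1],[[0,0,0],[0,0,0],1],[[0,0,0],[0,0,0],1]]' >/dev/null; python3 st.py;python3 -m handwheel '[[[0,0,0],[0,0,0.0007],1],[[0,0,0],[0,0,0],1],[[0,0,0],[0,0,0],1]]' >/dev/null; python3 st.py; done
```

```text
t 9.87 press xyz [-1.8000e-01 -2.2985e+02  2.9710e+01] Fpress [ 0.68 -0.23 -1.13] Tpress [-0.05  -0.014  0.029] yaw 69.96 w 14.7
t 10.12 press xyz [-1.1000e-01 -2.2989e+02  2.8790e+01] Fpress [-0.07  0.27 -1.9 ] Tpress [0.013 0.016 0.001] yaw 69.96 w 14.2
t 10.37 press xyz [-1.2000e-01 -2.2989e+02  2.8110e+01] Fpress [-1.08 -0.05 -1.06] Tpress [-0.097  0.026 -0.028] yaw 69.96 w 14.4
```

```bash
for i in 1; do python3 -m handwheel '[[[0,0,0],[0,0,0.0006],1],[[0,0,0],[0,0,0],1],[[0,0,0],[0,0,0],1]]' >/dev/null; python3 st.py;python3 -m handwheel '[[[0,0,0],[0,0,0.0006],1],[[0,0,0],[0,0,0],1],[[0,0,0],[0,0,0],1]]' >/dev/null; python3 st.py; python3 -m handwheel '[[[0,0,0],[0,0,0.0006],1],[[0,0,0],[0,0,0],1],[[0,0,0],[0,0,0],1]]' >/dev/null; python3 st.py; done
```

```text
t 10.62 press xyz [-1.0000e-01 -2.2995e+02  2.7540e+01] Fpress [ 0.97 -0.5  -1.15] Tpress [-0.031 -0.045 -0.002] yaw 69.96 w 14.4
t 10.87 press xyz [-1.5000e-01 -2.2998e+02  2.6920e+01] Fpress [ 1.33 -1.43 -0.32] Tpress [-0.054 -0.051 -0.031] yaw 69.95 w 14.3
t 11.12 press xyz [-1.3000e-01 -2.2996e+02  2.6300e+01] Fpress [ 0.22  0.19 -0.55] Tpress [-0.081 -0.006 -0.018] yaw 69.95 w 13.8
```

```bash
python3 - <<'E'
from h import *
S=img("side");p=ctrl.read_state()["eef_pos"]
a=np.radians(69.9);y=np.array([np.cos(a),np.sin(a),0])
print("pred rivet,end",proj(S,[p+y*129.5+[0,0,3.6],p+y*145+[0,0,1.2]]).round(1).tolist())
h=S["hsv"]
print("sat")
for r in range(222,246): print(r," ".join("%3d"%v for v in h[r,222:248,1]))
print("val")
for r in range(228,246): print(r," ".join("%3d"%v for v in h[r,222:248,2]))
B=S["bgr"][210:262,200:270];cv2.imwrite("pics/c6.png",cv2.resize(B,None,fx=11,fy=11,interpolation=cv2.INTER_CUBIC))
E
```

```text
pred rivet,end [[234.0, 230.7], [231.0, 233.6]]
sat
222  53  61  71  84 101 110 119 120 121 121 131 126 126 131 123 124 120 116 122 118 118 108  97  74  53  52
223  66  82  99 113 110 124 126 129 120 122 132 127 122 124 125 126 125 124 118 120 108  85  66  56  53  50
224 101 109 117 120 125 130 118 128 124 125 134 127 123 120 121 119 119 116 111 102  79  65  57  49  51  53
225 113 122 119 131 123 129 133 125 120 120 124 121 124 119 121 122 120 107  91  74  60  49  51  51  51  64
226 115 124 129 126 124 122 128 122 119 126 122 120 126 123 120 119 102  79  64  53  51  51  51  53  63  88
227 126 125 129 127 118 122 123 118 124 124 116 123 124 115 109 102  81  63  48  51  51  51  56  67  92 113
228 126 128 118 125 120 125 121 122 111 125 129 123 124 105  84  65  58  54  52  47  59  60  84  98 128 132
229 127 120 122 119 113 116 112 120 123 124 129 117  95  80  63  56  55  50  55  60  71  96 114 130 127 132
230 125 118 111  98  84  71  84  92 105 118 133 107  78  61  53  55  45  51  65  76 102 113 131 124 129 130
231 118 105  83  61  45  40  48  47  58  98 130 123  99  69  55  54  49  61 
[... 2791 characters left out ...]
  69  90  96  92  87  78  79  90 107 125 138 142 143
240  87  79  75  80  95  99  96  92  76  64  53  53  70  88  92  91  82  80  75  84 103 132 141 142 139 142
241  84  68  63  76  88  93  85  77  62  47  50  64  82  92  87  82  73  74  76  87 119 138 141 140 140 140
242  93  81  76  83  87  80  63  54  43  42  51  74  80  80  80  76  74  68  66  91 125 139 140 141 141 136
243  87  89  92  87  82  63  48  40  51  62  70  81  78  77  77  74  67  67  81 101 130 140 142 138 133 126
244  66  75  80  72  54  44  46  52  67  79  80  78  75  84  91  93  89  91 111 126 139 137 136 128 124 120
245  46  48  56  48  42  43  49  71  79  84  79  74  79  99 121 126 122 121 132 138 136 130 123 115 114 116
```

View pics/c6.png

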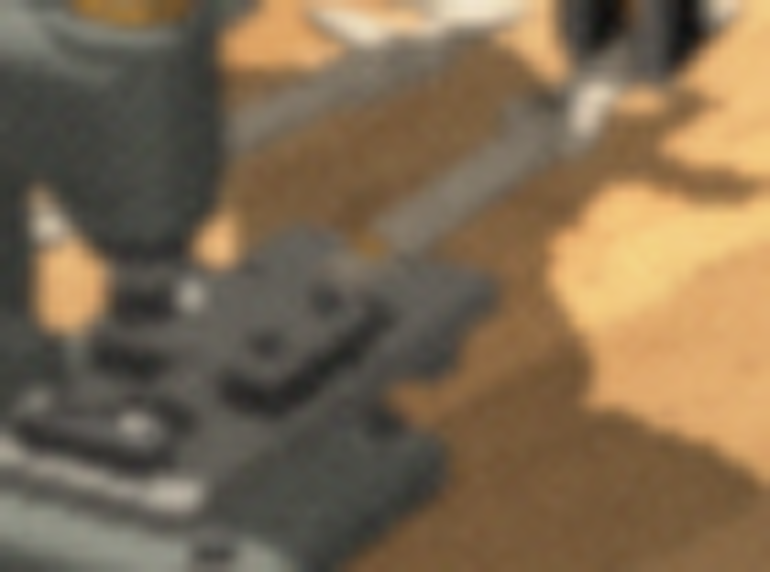

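```bash
python3 -m handwheel '[[[0,0,0],[0,0,-0.0013],1],[[0,0,0],[0.004,0,0],1],[[0,0,0],[0.004,0,0],1],[[0,0,0],[0.004,0,0],1],[[0,0,0],[0,0,0],1]]'>/dev/null;python3 st.py
python3 -m handwheel '[[[0,0,0],[0.004,0,0],1],[[0,0,0],[0.004,0,0],1],[[0,0,0],[0,0,0],1]]'>/dev/null;python3 st.py
python3 -m handwheel '[[[0,0,0],[0.004,0,0],1],[[0,0,0],[0.004,0,0],1],[[0,0,0],[0,0,0],1]]'>/dev/null;python3 st.py
python3 - <<'E'
from h import *
S=img("side");h=S["hsv"];p=ctrl.read_state()["eef_pos"];a=np.radians(69.9);y=np.array([np.cos(a),np.sin(a),0])
print("pred rivet,end",proj(S,[p+y*129.5+[0,0,3.6],p+y*145+[0,0,1.2]]).round(1).tolist())
for r in range(230,244): print(r," ".join("%3d"%v for v in h[r,216:246,1]))
E
```

```text
t 11.58 press xyz [-1.2000e-01 -2.1571e+02  2.7340e+01] Fpress [ 0.36  0.13 -0.34] Tpress [ 0.134 -0.018 -0.034] yaw 70.06 w 14.4
t 11.83 press xyz [-1.0000e-01 -2.0834e+02  2.7460e+01] Fpress [0.79 1.09 0.17] Tpress [ 0.193 -0.023  0.035] yaw 70.02 w 14.4
t 12.08 press xyz [-1.2000e-01 -2.0046e+02  2.7470e+01] Fpress [ 0.73  0.45 -0.61] Tpress [ 0.195 -0.059 -0.02 ] yaw 70.02 w 14.2
pred rivet,end [[228.3, 234.4], [225.2, 237.4]]
230  25  21  68 103 117 123 122 120 111  97  83  83  74  93 107 113 103  85  69  62  51  48  52  51  61  80  93 109 128 133
231  23  62 106 119 122 122 110 105  87  62  48  44  37  49  62  78  77  61  55  52  48  50  51  58  92 105 118 125 125 130
232  33  75 106 122 118 109 102  75  53  40  28  26  28  33  47  53  55  51  54  54  52  51  60  83 108 124 127 126 123 126
233  38  63 103 103 100  83  54  48  32  35  29  33  32  42  50  51  50  49  45  46  52  50  51  73  97 111 109 120 124 127
234  27  38  45  59  53  39  35  21  27  28  32  49  56  51  48  54  52  52  47  44  41  33  31  43  42  63  72  86  99 127
235  20  29  30  26  33  19  27  28  30  36  
[... 370 characters left out ...]
  29  28  28  20  24  32  25  27  28  31  27  35  24  30  23  27  35  55  93 119
239  26  26  27  26  29  25  32  27  25  30  27  29  24  25  23  28  19  31  26  28  26  30  31  27  25  29  65 105 122 129
240  31  23  26  31  31  26  26  32  23  35  28  28  22  29  32  34  23  22  28  37  24  26  27  30  28  50  99 124 130 134
241  27  31  31  23  33  30  27  33  33  23  29  25  29  30  29  10  31  17  33  28  29  27  27  29  33  74 119 131 134 132
242  24  35  27  26  31  26  29  25  29  25  21  28  31  19  24  17  33  22  24  25  23  28  18  32  24  97 123 131 137 133
243  30  30  31  25  27  26  29  28  24  27  31  21  29  44  29  31  34  26  29  27  35  37  35  38  73 103 128 135 136 136
```

```bash
cat > slope.py <<'E'
from h import *
def run(r0,r1,c0,c1):
    acc=0
    for k in range(3): acc=acc+img("side")["hsv"][...,1].astype(float)/3
    S=img("side");p=ctrl.read_state()["eef_pos"];M=[]
    for r in range(r0,r1):
        row=acc[r];i=np.arange(c0,c1)[row[c0:c1]<88];g=max(np.split(i,np.where(np.diff(i)>1)[0]+1),key=len);l,q=g[0],g[-1]
        M.append((r,l-(88-row[l])/(row[l-1]-row[l]),q+(88-row[q])/(row[q+1]-row[q])))
    M=np.array(M);print(M.round(1).tolist())
    print("slopes L,R",np.polyfit(M[:,0],M[:,1],1)[0].round(3),np.polyfit(M[:,0],M[:,2],1)[0].round(3))
    a=np.radians(69.9);y=np.array([np.cos(a),np.sin(a),0])
    for dz in(-3,0,3):
        q=proj(S,[p+y*60+[0,0,1],p+y*110+[0,0,1+dz*50/145]]);d=q[0]-q[1];print("nose",dz,"slope",(d[0]/d[1]).round(3),end="; ")
E
python3 -c "
from slope import *
run(221,231,228,260)"
```

```text
[[221.0, 244.4, 251.7], [222.0, 240.9, 250.9], [223.0, 240.0, 250.0], [224.0, 239.8, 249.5], [225.0, 239.8, 249.2], [226.0, 238.7, 248.8], [227.0, 237.2, 247.9], [228.0, 235.8, 244.4], [229.0, 234.6, 242.9], [230.0, 232.8, 241.7]]
slopes L,R -1.08 -1.091
nose -3 slope -1.325; nose 0 slope -1.393; nose 3 slope -1.469;
```

```bash
python3 -m handwheel '[[[0,0,0],[0,0,-0.0006],1],[[0,0,0],[0.004,0,0],1],[[0,0,0],[0.004,0,0],1],[[0,0,0],[0,0,0],1]]'>/dev/null;python3 st.py
python3 -m handwheel '[[[0,0,0],[0.004,0,0],1],[[0,0,0],[0.004,0,0],1],[[0,0,0],[0,0,0],1]]'>/dev/null;python3 st.py
python3 -m handwheel '[[[0,0,0],[0.004,0,0],1],[[0,0,0],[0.004,0,0],1],[[0,0,0],[0,0,0],1]]'>/dev/null;python3 st.py
```

```text
t 12.67 press xyz [-1.5000e-01 -1.9257e+02  2.8060e+01] Fpress [ 0.05  1.31 -0.54] Tpress [ 0.138 -0.048  0.029] yaw 70.02 w 14.4
t 12.92 press xyz [-1.2000e-01 -1.8435e+02  2.8050e+01] Fpress [ 0.78  1.13 -0.76] Tpress [ 0.164 -0.026  0.013] yaw 70.03 w 14.5
t 13.17 press xyz [-1.3000e-01 -1.7639e+02  2.8090e+01] Fpress [ 0.56  0.84 -0.73] Tpress [ 0.157 -0.026 -0.004] yaw 70.02 w 14.4
```

```bash
for k in 1 2; do python3 -m handwheel '[[[0,0,0],[0.004,0,0],1],[[0,0,0],[0.004,0,0],1],[[0,0,0],[0.004,0,0],1],[[0,0,0],[0.004,0,0],1],[[0,0,0],[0,0,0],1]]'>/dev/null;python3 st.py;done
python3 - <<'E'
from h import *
S=img("side");h=S["hsv"];p=ctrl.read_state()["eef_pos"];a=np.radians(69.9);y=np.array([np.cos(a),np.sin(a),0])
print("pred rivet,end,disc",proj(S,[p+y*129.5+[0,0,3.6],p+y*145+[0,0,1.2],p+y*45+[0,0,9]]).round(1).tolist())
for r in range(232,252): print(r," ".join("%3d"%v for v in h[r,202:232,1]))
E
```

```text
t 13.58 press xyz [-6.0000e-02 -1.6024e+02  2.8150e+01] Fpress [ 0.02  0.75 -0.77] Tpress [ 0.198 -0.101 -0.02 ] yaw 70.03 w 14.4
t 14.0 press xyz [-1.3000e-01 -1.4429e+02  2.8090e+01] Fpress [-0.17  0.4   0.4 ] Tpress [ 0.233 -0.149 -0.091] yaw 70.02 w 14.3
pred rivet,end,disc [[216.7, 242.4], [213.4, 245.6], [233.7, 228.4]]
232  21  68  81  93 105 103  69  26  19  10  28  14  11  26  23  85 120 119 115 107  91  81  49  35  25  28  29  41  46  50
233  41  84 112 105 115 117  91  68  33  33  22  26  20  22  33  70  95 101  98  83  57  48  33  26  30  30  41  43  51  51
234  48  93 115 123 123 122 112  85  41  29  30  24  27  27  23  26  50  54  50  43  34  33  27  23  31  36  40  48  49  55
235  65 108 125 130 120 129 121  84  52  31  29  28  31  24  33  28  34  26  29  27  30  25  26  36  36  39  48  51  50  51
236  71 110 121 128 125 126 121  96  55  28  31  32  20  20  20  25  25  29  23  31  20  28  33  26  28  40  48  43  46  48
237  72 113 123 128 131 122 117  86  56  22  42  21  11  17  38  30  33  29  23  28  34  31  23  29  25  27  28  39  28  36
238  63 111 119 126 122 115 
[... 1007 characters left out ...]
  49  54  62  67  71  67  57  36  33  24  36  21  34  25  17  29  34  33  22  27
247  28  31  25  21  30  23  35  24  20  36  46  51  49  54  48  45  35  33  36  34  33  19  24   9  25  28  30  29  33  21
248  18  37  25  19  25  13  14  20  28  24  31  35  44  48  45  38  36  33  26  28  34  33  33  31  23  19  31  21  22  21
249  14  20  18  14  19   9  20  30  18  26  32  28  33  45  30  31  25  29  32  31  29  27  28  24  29  24  35  20  20  23
250  22  17  22  21  27  28   5  17  26  26  33   9  38  21  35  30  30  30  26  23  34  27  33  20  28  25  31  20  20  16
251  28  32  28  29  26  33  23  12  28  27  18  22  16  20  29  27  24  26  28  32  28  30  36  21  21  20  23  24  27  31
```

```bash
python3 -m handwheel '[[[0,0,0],[0.004,0,0],1],[[0,0,0],[0.003,0,0],1],[[0,0,0],[0.003,0,0],1],[[0,0,0],[0,0,0],1],[[0,0,0],[0,0,0],1]]'>/dev/null;python3 st.py; for k in 1 2 3; do python3 -m handwheel '[[[0,0,0],[0.001,0,0],1],[[0,0,0],[0,0,0],1],[[0,0,0],[0,0,0],1]]'>/dev/null;python3 st.py;done
```

```text
t 14.47 press xyz [  -0.18 -134.96   28.15] Fpress [ 0.62  1.34 -0.63] Tpress [ 0.241 -0.063 -0.085] yaw 69.99 w 13.9
t 14.72 press xyz [  -0.23 -134.86   28.19] Fpress [ 1.03 -0.32  0.81] Tpress [ 0.019 -0.084 -0.013] yaw 69.96 w 14.2
t 14.97 press xyz [  -0.24 -134.16   28.24] Fpress [ 0.7  -0.89 -0.68] Tpress [-0.176 -0.071  0.002] yaw 69.95 w 14.4
t 15.22 press xyz [  -0.26 -132.93   28.2 ] Fpress [ 0.22 -0.95  0.05] Tpress [-0.239 -0.079 -0.031] yaw 69.96 w 14.3
```

```bash
for k in 1 2 3 4; do python3 -m handwheel '[[[0,0,0],[0.001,0,0],1],[[0,0,0],[0,0,0],1],[[0,0,0],[0,0,0],1]]'>/dev/null;python3 st.py;done
```

```text
t 15.47 press xyz [  -0.22 -131.73   28.2 ] Fpress [ 0.7  -1.01  0.25] Tpress [-0.24  -0.093 -0.1  ] yaw 69.97 w 14.6
t 15.72 press xyz [  -0.27 -131.65   28.22] Fpress [-0.23 -3.63 -0.86] Tpress [-0.747 -0.077  0.039] yaw 69.94 w 14.3
t 15.97 press xyz [  -0.31 -131.57   28.28] Fpress [ 0.76 -4.45 -0.55] Tpress [-1.117 -0.1    0.015] yaw 69.91 w 14.6
t 16.22 press xyz [  -0.29 -131.55   28.38] Fpress [ 0.58 -6.13 -0.85] Tpress [-1.426 -0.035 -0.064] yaw 69.88 w 14.2
```

```bash
python3 -m handwheel '[[[0,0,0],[0,0,0],0.7],[[0,0,0],[0,0,0],0.65],[[0,0,0],[0,0,0],0.6],[[0,0,0],[0,0,0],0.5],[[0,0,0],[0,0,0],0.5]]'>/dev/null;python3 st.py
python3 - <<'E'
from h import *
S=img("side");h=S["hsv"]
o=np.array([588.7,-177.8,25]);a=np.radians(69.9);y=np.array([np.cos(a),np.sin(a),0])
print("pred rivet at anvil, stop face top, foot",proj(S,[o+[0,0,6.7],o+y*15.5+[0,0,10],o+[0,0,29]]).round(1).tolist())
for r in range(238,258): print(r," ".join("%3d"%v for v in h[r,198:228,1]))
print()
for r in range(238,258): print(r," ".join("%3d"%v for v in h[r,198:228,2]))
E
```

```text
t 16.63 press xyz [  -0.3  -127.88   28.1 ] Fpress [ 0.64  0.8  -0.35] Tpress [-0.073 -0.006 -0.016] yaw 70.01 w 42.3
pred rivet at anvil, stop face top, foot [[213.5, 244.7], [210.1, 245.9], [213.3, 236.9]]
238  21  20  27  12  32  86 109 120 122 111  87  56  36  15  26  14  22  26  29  27  32  27  33  23  32  28  38  36  28  29
239  15  24  25  20  18  54  81 101 111  73  54  35  29  18  23  36  22  28  30  29  34  30  23  24  26  32  27  27  29  23
240  14  14  14  21  21  18  45  54  61  55  39  29  32  19  21  33  27  33  20  30  26  23  28  29  25  26  18  22  23  23
241  19  29  21  26  31  18  20  17  24  36  38  35  35  24  27  30  42  33  36  34  33  28  28  29  25  28  21  28  23  30
242  36  15  25  15  19  27  21  17  17  22  25  36  16  44  63  80  70  47  42  33  33  34  32  26  33  32  23  27  29  34
243  28  16  23  15  19  27  17  21  24  24  23  21  33  75 128 137 125  78  56  51  48  36  36  31  26  27  28  26  32  29
244  20  24  19  16  19  26  28  28  23  29  36  41  44  74 124 150 144  93  62  50  55  33  20  32  27  31  31  22  31  11
245  23  26  31  25  22 
[... 3368 characters left out ...]
  64  62  52  45  48  43  50  69  90  96  98  96  95  89  81  75  76  73  75  76
253 102  95  90  90  84  88  86  87  91  91  86  82  72  69  62  60  69  84  94  98  98  94  84  78  72  76  74  75  76  74
254 127 113 101  91  87  86  85  87  89  87  90  89  88  88  84  83  91  95 100  97  94  79  77  76  71  76  75  76  78  75
255 146 141 133 113  92  84  85  84  85  84  87  92  89  91  88  96  94  97  92  87  82  75  73  78  72  75  75  79  77  75
256 147 147 145 135 111  86  78  82  82  82  84  86  85  83  87  88  92  90  85  79  73  70  73  77  77  72  79  78  77  74
257 138 144 145 144 130 104  78  74  79  79  79  81  80  82  84  83  83  84  79  74  75  70  72  74  79  75  79  78  79  78
```

```bash
python3 -m handwheel '[[[0,0,0],[-0.003,0,0],0.5],[[0,0,0],[0,0,-0.01],0.4],[[0,0,0],[0,0,-0.02],0.4],[[0,0,0],[0,0,-0.03],0.4],[[0,0,0],[0,0,-0.03],0.4]]'>/dev/null;python3 st.py
cat > riv.py <<'E'
from h import *
S=img("side");h=S["hsv"];w=np.clip(h[236:252,206:232,1].astype(float)-75,0,None);w[:6,:10]=0
yy,xx=np.mgrid[236:252,206:232];print("rivet px",(w*xx).sum()/w.sum(),(w*yy).sum()/w.sum(),w.sum())
E
python3 riv.py
python3 - <<'E'
from h import *
S=img("side");h=S["hsv"]
o=np.array([588.7,-177.8,25]);a=np.radians(69.9);y=np.array([np.cos(a),np.sin(a),0])
print("pred tail top, disc, y=+20 top",proj(S,[o-y*184.5+[0,0,8.8],o-y*84.5+[0,0,12],o-y*64+[0,0,4.2]]).round(1).tolist(), proj(S,[o-y*184.5+[0,0,4.8],o-y*84.5+[0,0,8],o-y*64+[0,0,.2]]).round(1).tolist())
for r in range(208,240): print(r," ".join("%3d"%v for v in h[r,222:256,1]))
E
```

```text
t 17.1 press xyz [  -1.   -132.11  119.24] Fpress [ 1.08 -0.34  0.61] Tpress [ 0.025 -0.083 -0.024] yaw 69.92 w 51.4
rivet px 213.14556962025316 243.77215189873417 474.0
pred tail top, disc, y=+20 top [[249.2, 218.5], [230.8, 230.5], [226.8, 236.0]] [[249.2, 219.8], [230.8, 231.9], [226.8, 237.4]]
208  55  97 127 137 136 136 139 140 138 137 135  97  61  58  59  53  52  59  63  69  75  84  88  96 101 106 105 108 111 112 123 140 158 159
209  50  95 131 139 137 130 129 125 129 131 133 117  85  69  61  58  52  48  48  45  48  51  57  71  82  93 103 108 109 113 126 150 159 160
210  69 114 133 138 132 116 101  94  95 103 109 118 122 112  98  86  68  57  50  44  40  39  45  49  58  76  96 109 110 117 128 151 162 164
211  99 128 135 137 134 122  93  63  63  66  71  86  96  99  99  96  77  58  46  41  42  44  46  53  64  88 110 113 110 115 125 149 167 164
212 134 135 136 139 137 135 118  80  62  54  49  51  58  66  69  64  56  43  41  42  48  57  61  80  98 108 108 111 112 110 124 144 161 166
213 141 136 139 138 139 135 131 118  90  60  46  41  41  45  48  44  39  41  43  56  63  81  96 109 1
[... 2978 characters left out ...]

235  30  35  29  29  37  46  48  48  46  56  48  53  46  45  35  31  30  31  31  31  33  39  61 110 124 131 128 126 124 122 124 126 123 119
236  26  32  28  28  37  33  46  40  41  41  54  45  43  39  38  32  30  30  30  30  28  31  57 115 130 135 129 128 123 120 118 123 122 121
237  26  30  31  26  31  21  26  29  30  37  32  35  36  30  30  30  31  29  31  30  30  29  56 110 130 134 131 125 120 117 121 119 120 122
238  26  29  29  28  26  26  24  25  37  21  27  18  26  21  35  27  30  29  30  30  32  46  85 117 130 128 125 120 118 122 120 118 120 122
239  29  27  33  30  34  31  33  30  29  30  32  26  22  32  25  31  34  25  32  39  63  99 119 125 127 120 118 117 116 119 122 125 127 126
```

```bash
python3 -m handwheel '[[[0,0,0],[0.001,0.001,0.03],0.5],[[0,0,0],[0,0,0.03],0.5],[[0,0,0],[0,0,0.02],0.5],[[0,0,0],[0,0,0.008],0.5],[[0,0,0],[0,0,0],0.5]]'>/dev/null;python3 -m handwheel '[[[0,0,0],[0,0,0],0.5],[[0,0,0],[0,0,0],0.5]]'>/dev/null;python3 st.py; python3 riv.py
```

```text
t 17.78 press xyz [   1.74 -131.47   31.57] Fpress [0.1  0.4  0.62] Tpress [ 0.026  0.013 -0.033] yaw 69.94 w 42.9
rivet px 213.13013698630138 243.7420091324201 438.0
```

```bash
python3 -m handwheel '[[[0,0,0],[0,-0.0017,0.0045],0.6],[[0,0,0],[0,0,0],0.7],[[0,0,0],[0,0,0],0.75],[[0,0,0],[0,0,0],0.75]]'>/dev/null;python3 st.py; python3 -m handwheel '[[[0,0,0],[0,0,0],1],[[0,0,0],[0,0,0],1],[[0,0,0],[0,0,0],1],[[0,0,0],[0,0,0],1]]'>/dev/null;python3 st.py; python3 riv.py
python3 -m handwheel '[[[0,0,0],[-0.002,0,0],1],[[0,0,0],[-0.002,0,0],1],[[0,0,0],[-0.002,0,0],1],[[0,0,0],[0,0,0],1]]'>/dev/null;python3 st.py; python3 riv.py
python3 -m handwheel '[[[0,0,0],[-0.002,0,0],1],[[0,0,0],[-0.002,0,0],1],[[0,0,0],[-0.002,0,0],1],[[0,0,0],[0,0,0],1]]'>/dev/null;python3 st.py; python3 riv.py
```

```text
t 18.17 press xyz [  -0.87 -130.84   25.95] Fpress [-0.01 -0.86 -1.05] Tpress [-0.006 -0.015  0.012] yaw 69.96 w 21.2
t 18.5 press xyz [  -0.75 -130.83   25.99] Fpress [-0.33  0.56  3.28] Tpress [ 0.076  0.088 -0.085] yaw 69.95 w 14.1
rivet px 213.15116279069767 243.66744186046512 430.0
t 18.88 press xyz [  -0.71 -131.07   25.77] Fpress [-1.17  9.43  7.67] Tpress [ 2.143  0.154 -0.043] yaw 70.11 w 14.2
rivet px 213.17899761336517 243.57517899761336 419.0
t 19.27 press xyz [  -0.18 -134.08   25.86] Fpress [ 0.07 14.02  8.04] Tpress [ 3.09   0.038 -0.055] yaw 70.22 w 14.0
rivet px 213.71271929824562 243.26973684210526 456.0
```

```bash
for k in 1 2 3; do python3 -m handwheel '[[[0,0,0],[0,0,-0.001],1],[[0,0,0],[0,0,0],1],[[0,0,0],[0,0,0],1]]'>/dev/null;python3 st.py; done; python3 riv.py
```

```text
t 19.57 press xyz [  -0.5  -139.71   26.47] Fpress [1.7  5.87 2.74] Tpress [ 1.392 -0.204 -0.036] yaw 70.06 w 14.1
t 19.82 press xyz [  -1.11 -139.75   26.82] Fpress [ 1.82  5.43 -0.78] Tpress [ 1.364 -0.284 -0.132] yaw 70.03 w 14.2
t 20.07 press xyz [  -1.21 -139.87   27.69] Fpress [ 1.19  6.04 -1.27] Tpress [ 1.228 -0.243 -0.116] yaw 70.02 w 14.0
rivet px 215.11229946524065 242.74598930481284 374.0
```

```bash
for k in 1 2 3; do python3 -m handwheel '[[[0,-1.2,0],[0,0,-0.0005],1],[[0,0,0],[0,0,0],1],[[0,0,0],[0,0,0],1]]'>/dev/null;python3 st.py; done; python3 riv.py; python3 -c "
from h import *
print(ctrl.read_state()['tool_rot'])"
```

```text
t 20.37 press xyz [  -1.13 -140.08   28.32] Fpress [ 0.75  7.05 -1.88] Tpress [ 1.498 -0.262 -0.175] yaw 70.04 w 14.1
t 20.62 press xyz [  -1.11 -143.67   29.33] Fpress [ 0.38  0.56 -1.7 ] Tpress [-0.003 -0.122 -0.045] yaw 69.97 w 14.3
t 20.87 press xyz [  -0.99 -143.57   30.16] Fpress [ 0.54  0.   -2.73] Tpress [-0.004 -0.127 -0.075] yaw 69.94 w 13.8
rivet px 215.87556561085972 244.15158371040724 442.0
[-3.14155957  0.06386295  1.22059714]
```

```bash
python3 -m handwheel '[[[0,0.6,0],[0,0.001,0.0005],1],[[0,0,0],[0.003,0,0],1],[[0,0,0],[0.003,0,0],1],[[0,0,0],[0.002,0,0],1],[[0,0,0],[0,0,0],1]]'>/dev/null;python3 st.py; python3 riv.py; for k in 1 2 3 4; do python3 -m handwheel '[[[0,0,0],[0.001,0,0],1],[[0,0,0],[0,0,0],1],[[0,0,0],[0,0,0],1]]'>/dev/null;python3 st.py; done; python3 riv.py
```

```text
t 21.33 press xyz [-2.000e-02 -1.338e+02  2.917e+01] Fpress [ 0.24  0.41 -1.24] Tpress [ 0.074 -0.038 -0.011] yaw 70.02 w 13.9
rivet px 213.57391304347826 244.9891304347826 460.0
t 21.63 press xyz [ 5.0000e-02 -1.3369e+02  2.9230e+01] Fpress [-0.67  0.31 -1.69] Tpress [ 0.065 -0.028  0.002] yaw 69.97 w 13.8
t 21.88 press xyz [ 8.0000e-02 -1.3285e+02  2.9180e+01] Fpress [-0.01 -0.7  -1.1 ] Tpress [-0.035  0.086 -0.038] yaw 69.96 w 13.5
t 22.13 press xyz [ 7.000e-02 -1.318e+02  2.913e+01] Fpress [ 0.64 -0.33 -1.48] Tpress [-0.007 -0.019  0.017] yaw 69.96 w 14.1
t 22.38 press xyz [ 6.0000e-02 -1.3075e+02  2.9050e+01] Fpress [-0.2  -0.21 -1.9 ] Tpress [0.016 0.022 0.028] yaw 69.96 w 13.9
rivet px 212.86967418546365 245.47869674185463 399.0
```

```bash
for k in 1 2 3 4 5; do python3 -m handwheel '[[[0,0,0],[0.001,0,0],1],[[0,0,0],[0,0,0],1],[[0,0,0],[0,0,0],1]]'>/dev/null;python3 st.py; done; python3 riv.py
```

```text
t 22.68 press xyz [ 2.0000e-02 -1.3058e+02  2.9090e+01] Fpress [-0.22 -2.12 -1.27] Tpress [-0.432  0.058  0.045] yaw 69.94 w 14.4
t 22.93 press xyz [ 1.000e-02 -1.305e+02  2.911e+01] Fpress [-0.81 -5.08 -1.91] Tpress [-1.163  0.057 -0.028] yaw 69.9 w 14.2
t 23.18 press xyz [ 2.0000e-02 -1.3045e+02  2.9190e+01] Fpress [-0.04 -7.61 -0.85] Tpress [-1.386  0.073 -0.024] yaw 69.88 w 14.4
t 23.43 press xyz [ 2.0000e-02 -1.3046e+02  2.9270e+01] Fpress [-0.33 -8.48 -1.36] Tpress [-1.723  0.077 -0.015] yaw 69.85 w 13.9
t 23.68 press xyz [ 8.000e-02 -1.304e+02  2.937e+01] Fpress [-0.16 -9.63 -0.96] Tpress [-2.064  0.084  0.004] yaw 69.82 w 13.8
rivet px 212.86091127098322 245.43405275779378 417.0
```

```bash
python3 -m handwheel '[[[0,0,0],[-0.0035,0,0],1],[[0,0,0],[0,0,0],1],[[0,0,0],[0,0,0],1]]'>/dev/null;python3 st.py; python3 -m handwheel '[[[0,0,0],[0,0,0],0.75],[[0,0,0],[0,0,0],0.65],[[0,0,0],[0,0,0],0.55],[[0,0,0],[0,0,0],0.5],[[0,0,0],[0,0,0],0.5]]'>/dev/null;python3 st.py;python3 riv.py
```

```text
t 23.98 press xyz [-2.0000e-02 -1.3048e+02  2.9080e+01] Fpress [-1.21 -6.48 -1.82] Tpress [-1.2    0.045  0.004] yaw 69.92 w 14.1
t 24.4 press xyz [   0.13 -128.29   28.93] Fpress [-0.38 -0.49  0.36] Tpress [-0.007  0.007  0.009] yaw 70.01 w 42.7
rivet px 213.00224215246638 245.6457399103139 446.0
```

```bash
python3 -m handwheel '[[[0,0,0],[0,0,-0.008],0.45],[[0,0,0],[0,0,-0.015],0.45],[[0,0,0],[0,0,-0.03],0.5],[[0,1.5,0],[0,0,-0.03],0.6],[[0,1.5,0],[0,0,-0.03],0.8]]'>/dev/null;python3 st.py;python3 riv.py
python3 -m handwheel '[[[0,0,0],[-0.02,0,-0.04],1],[[0,0,0],[-0.02,0,-0.04],1],[[0,0,0],[-0.02,0,-0.04],1],[[0,0,0],[0,0,-0.03],1],[[0,0,0],[0,0,0],1]]'>/dev/null;python3 st.py;python3 riv.py
python3 - <<'E'
from h import *
s=ctrl.read_state();print(s["tool_rot"],s["qpos"])
t=img("top");S=img("side");o=np.array([588.7,-177.8,0]);a=np.radians(69.9);y=np.array([np.cos(a),np.sin(a),0]);x=np.array([y[1],-y[0],0])
g=o-x*119.2+[0,0,228];print("pred grip",g,proj(t,g),proj(S,g))
for d,q in((t,(212,187)),(S,(250,183))): print(axisends(comp(d["hsv"][...,2]<50,q)))
E
```

```text
t 24.87 press xyz [  -0.26 -123.04  143.28] Fpress [ 0.94  0.08 -0.68] Tpress [ 0.024 -0.029 -0.027] yaw 70.04 w 23.3
rivet px 212.98130841121494 245.64018691588785 428.0
t 25.33 press xyz [   2.69 -184.17  291.37] Fpress [ 1.59 -1.14  0.79] Tpress [-0.06  -0.034 -0.005] yaw 69.77 w 0.2
rivet px 213.06958762886597 245.57731958762886 388.0
[3.13407784e+00 1.72154560e-03 1.21947082e+00] [ 0.14566293  0.63010462  0.69259934  1.51638672 -0.42780254  1.14233881
  0.56903708]
pred grip [ 476.75996515 -136.83576441  228.        ] [[209.80709065 190.97202968]] [[254.02605721 180.96370807]]
(array([190.25274725, 194.7985348 ]), array([161.35858186, 148.98932372]), array([215.53350126, 234.87899329]), 546)
(array([249.81228669, 182.72696246]), array([268.23329738, 177.88814552]), array([231.16428122, 187.62540621]), 293)
```

```bash
python3 - <<'E'
from h import *
t=img("top");o=np.array([588.7,-177.8,0]);a=np.radians(69.9);c,n=np.cos(a),np.sin(a);R=np.array([[n,-c,0],[c,n,0],[0,0,1]])
for px,z in(((212.1,186.35),228),((221.75,166.88),209),((201.7,207.35),247)): print((R@(plane(t,[px],z)[0]-o)).round(1))
E
python3 -m handwheel '[[[0,0,0],[0.03,-0.021,0],1],[[0,0,0],[0.03,-0.021,0],1],[[0,0,0],[0.03,-0.021,0],1],[[0,0,0],[0.03,-0.021,0],1],[[0,0,0],[0.03,-0.021,0],1]]'>/dev/null; python3 -m handwheel '[[[0,0,0],[0.03,-0.021,0],1],[[0,0,0],[0,0,0],1],[[0,0,0],[0,0,0],1]]'>/dev/null; python3 st.py; python3 riv.py
```

```text
[-108.4   -0.9  228. ]
[-59.1  -1.5 209. ]
[-1.584e+02 -2.000e-01  2.470e+02]
t 26.2 press xyz [-127.99    2.78  282.34] Fpress [ 0.75 -0.04  0.45] Tpress [-0.031  0.017 -0.079] yaw 70.3 w -0.0
rivet px 212.9976851851852 245.61574074074073 432.0
```

```bash
python3 -m handwheel '[[[0,0,0],[-0.003,0.006,0.01],1],[[0,0,0],[0,0,0.01],1],[[0,0,0],[0,0,0],1],[[0,0,0],[0,0,0],1]]'>/dev/null; python3 st.py;  for k in 1 2 3; do python3 -m handwheel '[[[0,0,0],[0,0,0.005],1],[[0,0,0],[0,0,0],1],[[0,0,0],[0,0,0],1]]'>/dev/null;python3 st.py; done
```

```text
t 26.58 press xyz [-120.48   -4.63  262.4 ] Fpress [ 0.32 -0.28  0.32] Tpress [ 0.004 -0.099 -0.028] yaw 69.81 w 0.2
t 26.83 press xyz [-120.15   -3.52  258.49] Fpress [-0.34 -0.09  0.13] Tpress [-0.008 -0.039 -0.024] yaw 69.93 w 0.2
t 27.08 press xyz [-120.24   -3.17  253.51] Fpress [ 1.23 -0.09 -0.59] Tpress [ 0.013  0.042 -0.03 ] yaw 69.96 w -0.2
t 27.33 press xyz [-120.32   -3.2   248.41] Fpress [-0.64  0.48  0.28] Tpress [-0.03  -0.03  -0.013] yaw 69.96 w 0.3
```

```bash
python3 -m handwheel '[[[0,0,0],[0.0025,0,0],1],[[0,0,0],[0,0,0.003],1],[[0,0,0],[0,0,0],1]]'>/dev/null; python3 st.py;  for k in 1 2 3 4; do python3 -m handwheel '[[[0,0,0],[0,0,0.003],1],[[0,0,0],[0,0,0],1],[[0,0,0],[0,0,0],1]]'>/dev/null;python3 st.py; done
```

```text
t 27.58 press xyz [-119.86   -0.37  245.51] Fpress [0.45 0.37 1.98] Tpress [ 0.153 -0.133 -0.001] yaw 69.99 w -0.1
t 27.83 press xyz [-119.82   -0.72  242.69] Fpress [0.36 0.48 2.21] Tpress [ 0.132 -0.126  0.016] yaw 69.95 w 0.0
t 28.08 press xyz [-120.07   -0.86  239.55] Fpress [ 0.41 -0.39  1.82] Tpress [ 0.052 -0.007 -0.046] yaw 69.95 w -0.2
t 28.33 press xyz [-120.13   -0.91  236.53] Fpress [-0.84 -0.23  2.79] Tpress [ 0.061  0.053 -0.001] yaw 69.95 w -0.3
t 28.58 press xyz [-120.19   -0.85  233.5 ] Fpress [-0.44 -0.21  2.69] Tpress [-0.079  0.009 -0.031] yaw 69.95 w 0.1
```

```bash
for k in 1 2; do python3 -m handwheel '[[[0,0,0],[0,0,0.005],1],[[0,0,0],[0,0,0.005],1],[[0,0,0],[0,0,0.005],1],[[0,0,0],[0,0,0.005],1],[[0,0,0],[0,0,0],1]]'>/dev/null;python3 st.py; done; python3 riv.py; for k in 1 2 3 4; do python3 -m handwheel '[[[0,0,0],[0,0,0.003],1],[[0,0,0],[0,0,0.002],1],[[0,0,0],[0,0,0],1],[[0,0,0],[0,0,0],1]]'>/dev/null;python3 st.py; done
```

```text
t 29.0 press xyz [-120.54   -0.7   212.54] Fpress [-0.26  0.1   3.08] Tpress [ 0.003  0.047 -0.017] yaw 69.96 w -0.3
t 29.42 press xyz [-120.44   -0.77  192.69] Fpress [-0.34  0.53  3.56] Tpress [ 0.06   0.197 -0.006] yaw 69.95 w -0.1
rivet px 213.07013574660633 245.5837104072398 442.0
t 29.8 press xyz [-120.3    -0.76  188.61] Fpress [-2.04  0.76  4.09] Tpress [ 0.026  0.536 -0.029] yaw 69.96 w 0.1
t 30.13 press xyz [-120.33   -0.76  183.52] Fpress [-1.66 -0.03  3.59] Tpress [ 0.008  0.49  -0.004] yaw 69.96 w -0.3
t 30.47 press xyz [-120.2    -0.78  178.55] Fpress [-1.44  0.07  4.14] Tpress [-0.007  0.507  0.027] yaw 69.96 w -0.2
t 30.8 press xyz [-120.33   -0.76  173.64] Fpress [-3.54 -0.79  5.89] Tpress [0.003 0.649 0.118] yaw 69.96 w -0.2
```

```bash
for k in 1 2 3 4 5; do python3 -m handwheel '[[[0,0,0],[0,0,0.002],1],[[0,0,0],[0,0,0],1],[[0,0,0],[0,0,0],1]]'>/dev/null;python3 st.py; done; python3 riv.py;  python3 - <<'E'
from h import *
t=img("top");S=img("side");o=np.array([588.7,-177.8,0]);a=np.radians(69.9);y=np.array([np.cos(a),np.sin(a),0]);x=np.array([y[1],-y[0],0])
print("pred level lever: grip mid, inner, outer end",proj(S,[o+x*(65-200)+[0,0,150],o+x*(65-150)+[0,0,150],o+x*(65-250)+[0,0,150]]).round(1).tolist())
v=S["hsv"][...,2]
for r in range(186,222): print(r," ".join("%3d"%q for q in v[r,205:280:2]))
E
```

```text
t 31.05 press xyz [-120.55   -0.78  171.72] Fpress [-3.59  0.08  6.98] Tpress [0.022 0.762 0.002] yaw 69.95 w 0.2
t 31.3 press xyz [-120.7    -0.78  169.77] Fpress [-4.5   0.3   8.75] Tpress [-0.021  0.943  0.012] yaw 69.96 w -0.0
t 31.55 press xyz [-120.88   -0.74  167.81] Fpress [-4.69 -0.46  7.56] Tpress [0.009 1.07  0.016] yaw 69.95 w 0.4
t 31.8 press xyz [-121.01   -0.78  165.87] Fpress [-4.97 -0.94  9.75] Tpress [0.008 1.115 0.025] yaw 69.95 w -0.4
t 32.05 press xyz [-120.95   -0.74  163.95] Fpress [-4.17 -0.31 11.1 ] Tpress [0.088 1.149 0.057] yaw 69.95 w 0.0
rivet px 214.0 247.0 1.0
pred level lever: grip mid, inner, outer end [[259.7, 213.0], [241.6, 208.9], [278.5, 217.3]]
186  70  67  66 117 231 242 225  79  62  63  64  67  62  70  63  65  62  58  48  23  24  31  28  31  25  24  24  25  22  76  32  24  30 103 210 223 224 225
187  71  69  63 119 233 238 234 121  61  59  61  67  68  62  64  63  61  64  67  30  24  25  23  18  32  20  24  24  30  37  24  24  26 152 221 224 223 227
188  71  70  66 114 229 229 234 174  63  60  60  63  63  62  63  62  53  64 103  68  53  29  24 
[... 4507 characters left out ...]
 232 227 220 196 153 113  60  43  29  20  16  24  20  21  27  30  52 203 243
218  69  65  67  66  68  67  62  99 226 237 236 236 225 181 172 168 181 223 232 232 232 233 227 219 190 145 112  60  40  30  20  18  24  26  27  75 222 244
219  67  66  65  67  64  70  64  96 226 241 239 231 209 183 183 216 219 228 232 233 230 234 231 230 227 223 199 149 112  66  51  32  20  22  33 117 236 243
220  64  66  72  68  67  63  61  84 225 239 231 205 200 227 224 226 227 231 233 232 229 231 232 230 237 240 235 226 191 154 127  86  57  49  66 174 241 243
221  66  69  65  66  67  65  60  81 224 233 199 187 229 235 229 228 229 232 233 233 237 224 226 223 241 243 242 237 231 226 206 164 147 128 159 225 242 243
```

```bash
python3 -m handwheel '[[[0,0,0],[0,0,0.0006],1],[[0,0,0],[0,0,0],1],[[0,0,0],[0,0,0],1],[[0,0,0],[0,0,0],1],[[0,0,0],[0,0,0],1]]'>/dev/null;python3 st.py; python3 -m handwheel '[[[0,0,0],[0,0,0],1],[[0,0,0],[0,0,0],1],[[0,0,0],[0,0,0],1],[[0,0,0],[0,0,0],1],[[0,0,0],[0,0,0],1]]'>/dev/null;python3 st.py
python3 - <<'E'
from h import *
S=img("side");h=S["hsv"]
for r in range(236,252): print(r," ".join("%3d"%v for v in h[r,204:224,1])," | "," ".join("%3d"%v for v in h[r,204:224,2]))
v=S["hsv"][...,1].astype(float)
for r in range(221,232): print(r," ".join("%3d"%q for q in v[r,228:256]))
E
```

```text
t 32.62 press xyz [-120.97   -0.73  163.44] Fpress [-4.21  0.41 12.13] Tpress [0.039 1.166 0.025] yaw 69.95 w -0.0
t 33.03 press xyz [-120.98   -0.76  163.44] Fpress [-5.19  0.9  10.74] Tpress [0.048 1.179 0.028] yaw 69.95 w -0.0
236 126 125 128 128 115  78  34  27  24  23  26  26  26  29  30  28  31  26  29  29  |  211 227 224 209 162 108  90  86  95  88  88  80  88 133 172 193 191 179 169 139
237 128 125 124 123 106  53  31  29  26  26  24  22  23  30  33  31  31  28  29  32  |  208 225 222 185 130  91  90  88  88  89  85  80  78 112 161 183 175 146 125 113
238 123 125 126 116  76  45  31  27  32  35  27  23  23  23  29  28  28  29  28  22  |  199 220 213 161  97  79  83  86  88  87  85  76  67  78 123 153 139 115 102 104
239 110 115 113 103  72  36  21  28  33  29  30  23  23  26  31  24  28  33  21  27  |  164 188 191 141  81  64  72  82  85  79  76  66  56  58  83 107 110 101  95  96
240  74  82  79  81  63  19  18  13  18  17  36  29  35  38  27  22  30  29  36  20  |  103 121 138 114  73  54  57  58  58  61  50  52  51  54  75  94 101  97  91  78
241  22  32  28  30  32  23  2
[... 2393 characters left out ...]
 121
226 122 122 122 120 121 119 121 111  95  76  59  51  46  45  44  54  70  97 118 125 123 123 124 123 121 121 120 118
227 122 120 119 121 119 118 107  86  63  51  44  41  44  47  62  82 108 123 123 125 127 129 127 124 119 123 122 122
228 120 121 119 123 110  98  79  60  46  41  41  46  51  66  94 116 123 126 127 129 130 131 129 130 127 124 126 126
229 111 117 120 112  88  68  54  42  41  42  44  61  76  98 121 121 125 131 130 130 127 130 131 131 130 126 124 122
230  85  96 106  97  65  55  47  38  40  45  63  89 110 122 123 127 130 127 130 131 132 127 128 128 130 130 128 122
231  56  62  66  64  55  52  51  42  47  60  93 116 122 126 132 130 128 124 130 128 132 129 130 127 132 131 128 126
```

```bash
python3 -c "
from cell import ctrl
print(ctrl.finish_job())"
```

```text
the job is handed in; nothing more can be done
None
```

I slid the bar under the keeper to the end stop, lying flat with the rivet under the foot, and handed the job in at about 33 s with the arm still holding the lever about level (about 11 N, foot squeezed an estimated 4 mm); the first seating left the bar tilted, so I drew it back about 13 mm and reseated it before pressing.

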